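Clear the set-up bench: sort tools and finished parts into their bins

TASK

Clear the bench after the set-up: lay both spanners in the blue bin, the screwdriver in the red bin, and the two finished aluminium parts in the yellow bin. The tools should lie flat inside; set the aluminium parts down gently, not dropped, next to each other on their bases as they stand now. Leave everything else on the bench where it is.

Things in the scene. Friction and masses are not known exactly. Their poses are not given: they have to be found in the camera images.
- bin_blue: blue plastic stacking bin, open on top, fixed to a 3 mm black rubber mat on the bench. Outside 190 (its x) x 150 (its y) x 55 mm high, walls and floor 4 mm, so 182 x 142 mm inside; the front wall, at -x, facing the robot, is 35 mm high. Origin: centre of its underside; z up
- bin_red: the same bin in red; the three bins stand side by side in any order
- bin_yellow: the same bin in yellow
- combi_spanner_mid (a point): chromed combination spanner, 160 mm long (along its x), lying flat on top of the aluminium block at the start. Ring head 26 mm wide at -x, open jaw 36 mm wide at +x, both 12 mm thick; between them a straight shank 14 mm wide, 9 mm thick, from x = -50 to +50 mm. This point: middle of its length and thickness (6 mm above its heads' underside). Mass about 0.12 kg
- open_spanner_mid (a point): chromed double open-ended spanner, 150 mm long (along its x), lying flat on the bench: heads 36 mm (+x) and 32 mm wide, 11 mm thick, shank 15 mm wide, 8 mm thick from x = -47 to +47 mm. This point: middle of its length and thickness, 5.5 mm above its underside. Mass about 0.1 kg
- screwdriver_handle (a point): screwdriver, red and black eight-sided handle, 165 mm long (along its x, blade to +x), lying on a flat of its handle, its 7 mm shaft clear of the bench. The handle's thick part, 26 mm across flats, reaches from 45 mm behind this point (the butt) to 25 mm ahead; the tip is 120 mm ahead. This point: on the handle's axis, 13 mm above its underside. Mass about 0.09 kg
- block_mid (a point): finished part: milled aluminium bearing block on its base. Base 76 (its x) x 46 (its y) x 12 mm, and on its middle a square body 46 x 46 mm up to 34 mm height. This point: centre, 17 mm above its underside; z up. Mass about 0.24 kg
- hub_mid (a point): finished part: turned aluminium hub standing on its flange. Flange 60 mm diameter, 10 mm thick; above it a boss 34 mm diameter up to 46 mm height. This point: on its axis, 23 mm above its underside; z up. Mass about 0.16 kg
- collet: bystander: steel collet standing on its small end, 39 mm diameter, 46 mm high. Origin: centre of its underside
- vblock: bystander: dark steel V-block, 44 (x) x 38 (y) x 36 mm high. Origin: centre of its underside
- hex_key_set: bystander: folding hex key set with orange sides, 105 (x) x 34 (y) x 26 mm high. Origin: centre of its underside
- caliper: bystander: digital caliper lying flat, 230 mm long (its x), 75 mm across the jaws, 12 mm high. Origin: centre of its beam's underside
- tape_measure: bystander: yellow tape measure, 66 (x) x 36 (y) x 62 mm high. Origin: centre of its underside
- spray_can: bystander: blue and white spray can, 65 mm diameter, 193 mm high. Origin: centre of its underside
- ring_gauge: bystander: plain steel ring gauge lying flat, 50 mm outside, 25 mm bore, 18 mm high. Origin: centre of its underside
- mug: bystander: mug, 80 mm diameter, 92 mm high, handle out to 77 mm from its axis on its +y side. Origin: centre of its underside

How it is judged:
By the outcome, as a careful person would: the job done as asked, in the order asked, and still so for the second after the job is handed in, with the robot touching nothing.
It also fails if it takes over 72 s, if anything falls off the work surface, if the arm or the gripper's body presses on something with over 40 N, if the wrist force passes 120 N, or if a joint passes its speed limit or range.

ROBOT

A 6-joint arm with a two-finger parallel gripper is mounted at the origin on the work surface. World frame = base frame: x ahead of the robot, y to its left, z up, the work surface at z = 0. Lengths are in mm, angles in rad, forces in N, time in s.
With the tool pointing down it reaches from about 275 to 750 mm from the base axis. Payload 10.2 kg.
Tool frame: the origin (TCP) lies between the finger pads; the fingertips stand 11 mm ahead of it and the grasp point (between the pads) lies 8 mm behind it (ctrl.nose_length is the distance from the TCP to the fingertips, in mm); x points along the fingers, y is the direction in which the jaws open and shut, and the axes are right-handed (so a half turn about x gives the same grasp; the last joint's range is limited). The gripper opens to 85 mm and grips with 20 to 120 N. Pads are 22 mm wide; open, the fingers measure 114 mm over their backs; the gripper's body (76 mm by 85 mm) begins 54 mm behind the grasp point. The pads swing forward as they close: fully open they stand 13 mm farther back than shut.
Start: joints at [-1.448, 0.313, 1.498, -0, 1.331, -0.223], TCP at [177.936, -493.933, 242.294] pointing down, gripper open.
Joint ranges: [-2.94, 2.94], [-0.97, 2.17], [0.19, 2.56], [-1.23, 4.37], [0.02, 3.11], [-2.88, 2.88]. Speed limits (rad/s): [2.39, 2.39, 3.01, 3.14, 3.14, 3.14].

INTERFACE

Orientations are given as a unit quaternion [w, x, y, z].
In Python, from rig import ctrl, capture, ticket gives the robot as it stands.
- The arm moves only by the tool step_arm, never from a script. Its argument "commands" is a list of rows, each a list of 2 entries, a list of its own where there are three numbers: the shift along the world's x, y, z normalised to -1 to 1, where 1 is 0.04 m, then the turn about the world's z normalised to -1 to 1, where 1 is 180 degrees. A call has 1 to 5 rows; each row shifts and turns the commanded pose from where the row before left it; what a row does not reach is not made up. A row lasts 1/10 s, in which the tool goes at most 50 mm and 8.59 degrees, less where a joint would pass 70% of its speed; a pose out of reach is approached as far as the arm can. A call with a number of a shift or a turn outside -1 to 1 is refused whole. A call with a gripper value outside its range is refused whole. "gripper" is the closure, from -1 (fully open) to 1 (shut), so that 0 is half open, set as the call begins (left out, the last holds). The fingers move at their own pace and stop on an object; "force" is the grip in N (left out, the last holds). Time passes only in rows, so rows that do not move let the fingers close. It gives the time, the measured TCP pose, the force and the opening at its end, in the units of the state.
- ctrl.sense(): the state, without advancing time (a new reading comes with each control period).
- capture(name): name is "side" or "top" or "wrist"; returns a dict with "image" (384x512x3 uint8, blue, green, red), "fov_y" (degrees; the focal length in pixels is half the picture's height over the tangent of half this angle, whatever the lens; pixels are square), "cx", "cy" (the principal point, pixels), "k1" (the pictures are not rectified: a ray, as slopes to the right and down, at radius r is drawn at 1 + k1 r^2 times it, then the intrinsics apply), "origin" and "orientation" of the camera in the world. Camera axes: x right, y down, z forward; pixel columns grow to the right and rows downward; lengths in mm; the calibration is good to about 2 mm. A picture is of the moment at which its call begins. There is no depth.
- ticket.finish_job(): hands the job in, once; it reports no verdict.
The state is a dict: "time_s": time; "joints": joint angles; "dq": joint speeds; "tau": joint torques, N m; "eef_pos": TCP position; "ee_rot": TCP orientation; "force": force on the tool from outside, world axes, zero at the start; "wrist_torque": the same for the moment, N m; "grip_width": opening from 0.0 (shut) to 1.0 (fully open).
Only numpy, scipy, OpenCV 4.12 (cv2) and the standard library are available. Lean on these libraries where they do the work, as an engineer would, in place of code of your own. Each camera call takes 0.05 s, during which the arm holds its last target.

## Working session

There is one attempt and no reset: what is moved stays moved. The work goes in short steps, Python scripts to look and compute and a tool call to move; the robot and the scene stay as the last step left them, time stands still between calls to the robot, and variables do not carry over. Pictures are saved under pics/ and viewed, and the job is handed in when it is done.

Besides the shell and the picture viewer there is one more tool, called after "Call:" as name([rows], argument=value, ...), one row to a line, values as JSON. step_arm: Moves the arm, as the interface text tells. Its arguments: {"type":"object","properties":{"commands":{"type":"array","items":{"type":"array"}},"gripper":{"type":"number"},"force":{"type":"number"}},"required":["commands"]}

```bash
ls; mkdir -p pics
python3 - <<'E'
from rig import ctrl, capture
import cv2
print(ctrl.sense())
for n in ("side","top","wrist"):
    d=capture(n); cv2.imwrite(f"pics/{n}0.png",d["image"])
    print(n,{k:v for k,v in d.items() if k!="image"})
E
```

```text
pics
{'time_s': 0.0, 'joints': array([-1.44840374e+00,  3.13462945e-01,  1.49845637e+00,  1.55187085e-05,
        1.33100022e+00, -2.23392690e-01]), 'dq': array([-0.00071909,  0.00195364, -0.00150044,  0.00087663, -0.00103896,
       -0.00087369]), 'tau': array([ 1.30491761e-03, -4.12268543e+01, -2.59734017e+01,  5.92960689e-06,
        4.27687308e-03,  3.31429817e-05]), 'eef_pos': array([ 177.90573221, -493.6732311 ,  241.72118298]), 'ee_rot': array([ 0.12117583,  0.69659379,  0.12211235, -0.69653578]), 'force': array([0.81858769, 0.81788247, 0.05245998]), 'wrist_torque': array([-0.03317868,  0.01958162, -0.03348834]), 'grip_width': 0.9995441146983021}
side {'fov_y': 52.72108779972694, 'cx': 256.6566886797341, 'cy': 187.1427028071737, 'k1': -0.12097244879989105, 'origin': array([ 324.42247255, -893.3116268 ,  808.72897467]), 'orientation': array([-0.43065484,  0.89760064, -0.08044784,  0.04876119])}
top {'fov_y': 45.38334017084071, 'cx': 246.21432024147694, 'cy': 195.34072681944272, 'k1': -0.03617757853429921, 'origin': array([ 425.91054932,  -17.20096306, 1603.81440653]), 'orientation': array([ 0.02388395, -0.69805373,  0.71547464, -0.01570295])}
wrist {'fov_y': 63.96586372147337, 'cx': 253.70010655882848, 'cy': 193.94688884643708, 'k1': -0.06611535179212653, 'origin': array([ 244.80072643, -469.38758299,  373.03143778]), 'orientation': array([ 0.11431487,  0.8101761 , -0.56918132, -0.08111369])}
```

View pics/top0.png

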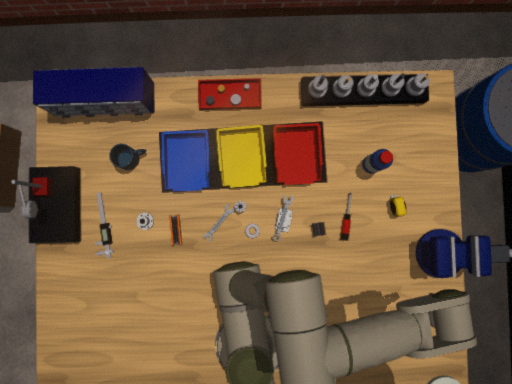

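View pics/side0.png

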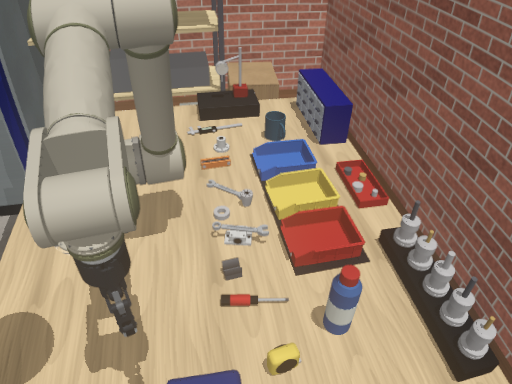

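View pics/wrist0.png

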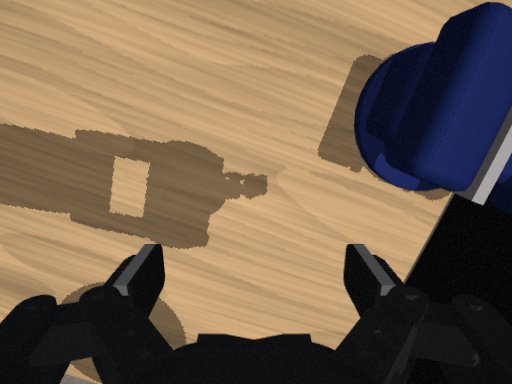

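```bash
cat > h.py <<'E'
import numpy as np, cv2
from scipy.spatial.transform import Rotation as R
from rig import ctrl, capture
def cam(d):
    h,w=d["image"].shape[:2]; f=h/2/np.tan(np.radians(d["fov_y"])/2)
    q=d["orientation"]; M=R.from_quat([q[1],q[2],q[3],q[0]]).as_matrix()
    return f,M,np.array(d["origin"]),d["cx"],d["cy"],d["k1"]
def ray(d,px):
    f,M,o,cx,cy,k=cam(d); p=np.atleast_2d(np.array(px,float))
    s=(p-[cx,cy])/f; u=s.copy()
    for _ in range(30): u=s/(1+k*(u**2).sum(1,keepdims=True))
    return o,np.c_[u,np.ones(len(u))]@M.T
def onz(d,px,z):
    o,r=ray(d,px); t=(z-o[2])/r[:,2]; return (o+r*t[:,None])
def proj(d,P):
    f,M,o,cx,cy,k=cam(d); c=(np.atleast_2d(P)-o)@M; u=c[:,:2]/c[:,2:]
    return u*(1+k*(u**2).sum(1,keepdims=True))*f+[cx,cy]
def tri(d1,p1,d2,p2):
    o1,r1=ray(d1,p1);o2,r2=ray(d2,p2);r1=r1[0];r2=r2[0]
    A=np.c_[r1,-r2]; t=np.linalg.lstsq(A,o2-o1,rcond=None)[0]
    a=o1+r1*t[0];b=o2+r2*t[1]; return (a+b)/2,np.linalg.norm(a-b)
def crop(d,x0,y0,x1,y1,s,name):
    cv2.imwrite(name,cv2.resize(d["image"][y0:y1,x0:x1],None,fx=s,fy=s,interpolation=cv2.INTER_CUBIC))
def st():
    s=ctrl.sense(); q=s["ee_rot"]; M=R.from_quat([q[1],q[2],q[3],q[0]]).as_matrix()
    print("t",round(s["time_s"],2),"tcp",s["eef_pos"].round(1),"yaw_y",round(np.degrees(np.arctan2(M[1,1],M[0,1])),1),"x",M[:,0].round(3),"F",s["force"].round(1),"w",round(s["grip_width"],3),"q6",s["joints"].round(2))
E
python3 - <<'E'
from h import *
d=capture("top"); st()
crop(d,150,115,340,250,4,"pics/topA.png")
crop(d,90,185,190,265,6,"pics/topB.png")
crop(d,190,190,360,250,4.5,"pics/topC.png")
s=capture("side"); crop(s,170,110,370,320,3,"pics/sideA.png") if 0 else crop(s,170,110,370,310,3,"pics/sideA.png")
E
```

```text
t 0.2 tcp [ 177.9 -493.8  242. ] yaw_y -70.2 x [-0.     0.001 -1.   ] F [0.2 0.1 1. ] w 1.002 q6 [-1.45  0.31  1.5  -0.    1.33 -0.22]
```

View pics/topA.png

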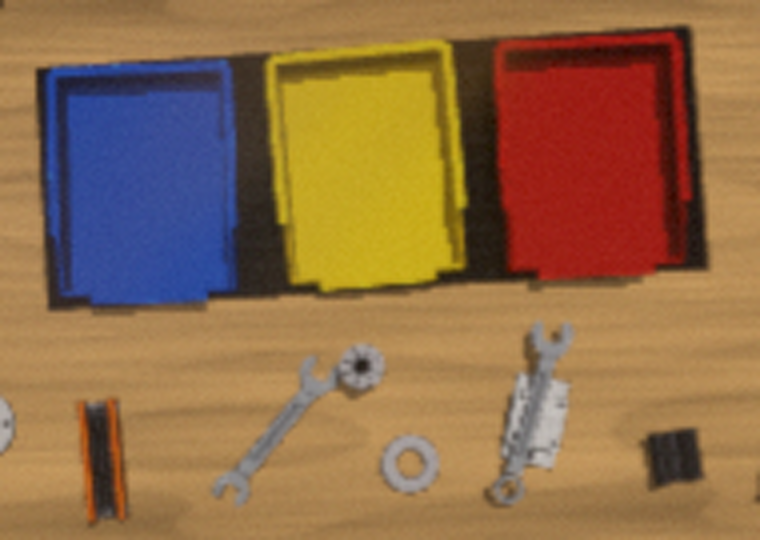

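View pics/topB.png

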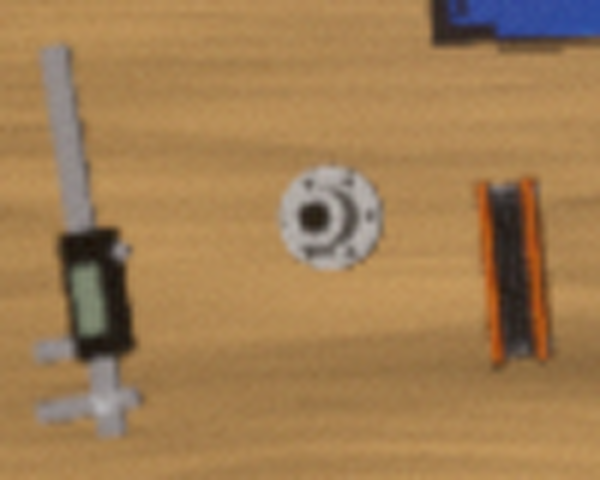

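View pics/topC.png

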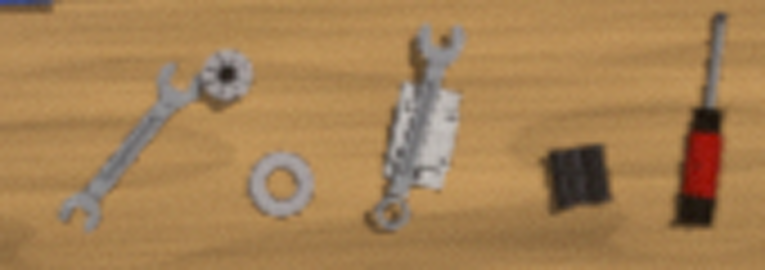

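View pics/sideA.png

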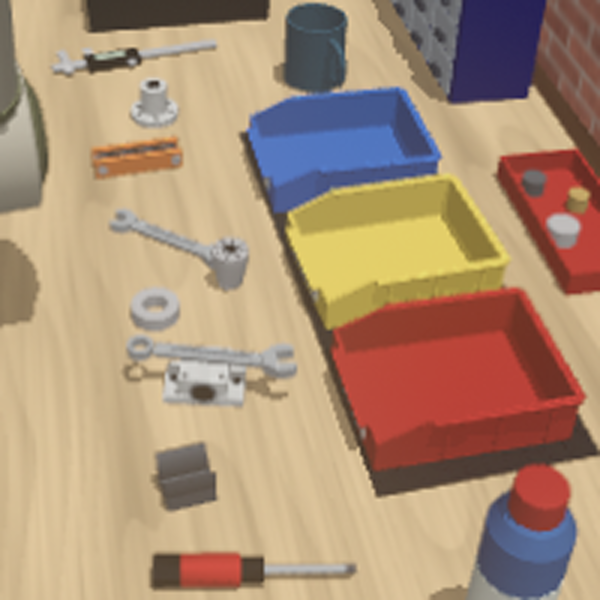

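Run:
```python
from h import *
d=capture("top")
A=lambda u,v:(150+u/4-.4,115+v/4-.4)
def bin_(n,bl,br,fl,fr):
    L,Rr=onz(d,[A(*bl),A(*br)],58)[:,:2]
    F=onz(d,[A(*fl),A(*fr)],38)[:,:2]
    e=Rr-L; yd=-e/np.linalg.norm(e); xd=np.array([yd[1],-yd[0]])
    c=(L+Rr)/2-xd*95
    print(n,"w",np.linalg.norm(e).round(1),"yaw",np.degrees(np.arctan2(xd[1],xd[0])).round(1),"c",c.round(1),"front mid",F.mean(0).round(1),"len",np.linalg.norm((L+Rr)/2-F.mean(0)).round(1), "yaw2",np.degrees(np.arctan2(*((L+Rr)/2-F.mean(0))[::-1])).round(1))
bin_("blue",(48,68),(232,62),(92,303),(207,302))
bin_("yel",(268,56),(451,42),(320,290),(437,284))
bin_("red",(497,42),(682,32),(538,279),(655,273))
def seg(n,a,b,z):
    P=onz(d,[A(*a),A(*b)],z)[:,:2]; v=P[1]-P[0]
    print(n,P.round(1).tolist(),"mid",P.mean(0).round(1),"len",np.linalg.norm(v).round(1),"ang",np.degrees(np.arctan2(v[1],v[0])).round(1))
seg("combi",(504,504),(556,326),44)
C=lambda u,v:((190+u/4.5-150)*4,(190+v/4.5-115)*4)
seg("open",C(72,220),C(172,78),9)
seg("drv",C(693,226),C(719,14),20)
B=lambda u,v:((90+u/6-150)*4,(185+v/6-115)*4)
print("hub",onz(d,[A(*B(330,218))],8)); print("hubtop",onz(d,[A(*B(313,216))],46))
print("blocktop", onz(d,[A(*C(425,135))],20)); print("collet",onz(d,[A(*C(228,74))],46))
```

```text
blue w 157.3 yaw 0.3 c [643.2 203.9] front mid [536.5 202.3] len 201.7 yaw2 0.6
yel w 156.2 yaw 2.9 c [651.9  12.2] front mid [544.9   5.9] len 202.2 yaw2 3.1
red w 157.6 yaw 1.7 c [ 657.  -181.7] front mid [ 549.6 -180.5] len 202.4 yaw2 0.5
combi [[357.8, -95.9], [507.4, -144.2]] mid [ 432.6 -120. ] len 157.2 ang -17.9
open [[369.3, 144.6], [476.8, 65.1]] mid [423.  104.8] len 133.7 ang -36.5
drv [[353.6, -330.6], [515.1, -356.3]] mid [ 434.3 -343.4] len 163.5 ang -9.0
hub [[435.0991443  356.52252514   8.        ]]
hubtop [[436.24058206 357.31268671  46.        ]]
blocktop [[ 428.0367043 -128.1135482   20.       ]]
collet [[477.57268237  20.83522469  46.        ]]
```

Call:
step_arm([
  [[0.57, 0.85, 0], -0.04],
  [[0.57, 0.85, 0], -0.04],
  [[0.57, 0.85, 0], -0.04],
  [[0.57, 0.85, 0], -0.04],
  [[0.57, 0.85, 0], -0.05],
])

```text
time_s: 0.8
eef_pos: [291.5, -324.1, 242.4]
ee_rot: [-0.107, 0.699, -0.107, -0.699]
force: [-0.2, -0.2, 0.0]
grip_width: 1.005
```

Call:
step_arm([
  [[0.57, 0.85, 0], 0],
  [[0.57, 0.85, 0], 0],
  [[0.57, 0.85, 0], 0],
  [[0.57, 0.85, 0], 0],
  [[0.57, 0.85, 0], 0],
])

```text
time_s: 1.3
eef_pos: [405.6, -154.1, 242.5]
ee_rot: [-0.105, 0.699, -0.106, -0.699]
force: [0.4, -1.2, 0.3]
grip_width: 0.999
```

Call:
step_arm([
  [[0.4, 0.85, 0], 0],
  [[0, 0, 0], 0],
])

```text
time_s: 1.5
eef_pos: [421.9, -118.5, 242.3]
ee_rot: [-0.104, 0.7, -0.104, -0.699]
force: [-0.4, 0.7, 0.8]
grip_width: 1.0
```

Run:
```python
from h import *
st(); d=capture("wrist"); cv2.imwrite("pics/w1.png",d["image"]); st()
o,r=ray(d,[(256,192)]); print(o,r, onz(d,[(256,192),(256,380)],0))
```

```text
t 1.5 tcp [ 421.9 -118.5  242.3] yaw_y -106.9 x [ 0.     0.001 -1.   ] F [-0.4  0.7  0.8] w 1.0 q6 [-0.54  0.12  1.74  0.    1.28  1.32]
t 1.55 tcp [ 421.3 -120.2  242.3] yaw_y -106.9 x [-0.  0. -1.] F [-0.7  0.1  0.2] w 0.999 q6 [-0.55  0.12  1.74 -0.    1.28  1.32]
[ 489.87047679 -138.52451576  373.53184549] [[-0.26196953  0.07266836 -0.96238627]] [[ 388.19200932 -110.31968107    0.        ]
 [  92.35994739  -21.30092713    0.        ]]
```

View pics/w1.png

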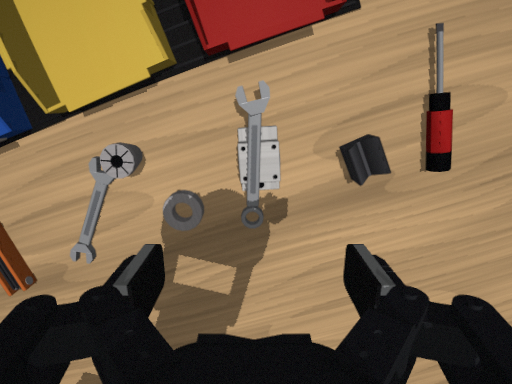

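Run:
```python
from h import *
import pickle
d=capture("wrist"); pickle.dump(d,open("w1.pkl","wb"))
crop(d,215,70,305,240,4,"pics/w1c.png") if 0 else crop(d,210,70,310,240,3.5,"pics/w1c.png")
crop(d,60,130,220,280,4,"pics/w1o.png"); crop(d,400,10,480,190,3.3,"pics/w1s.png")
```

```text
(no output)
```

View pics/w1c.png

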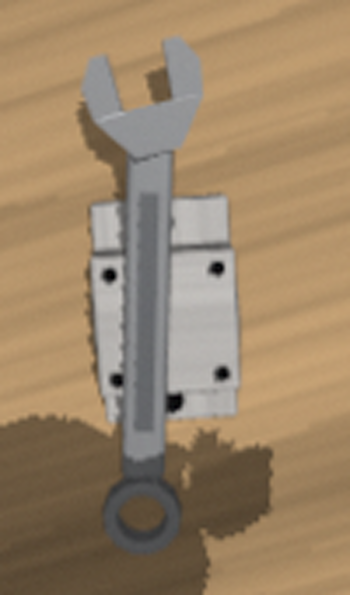

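View pics/w1o.png

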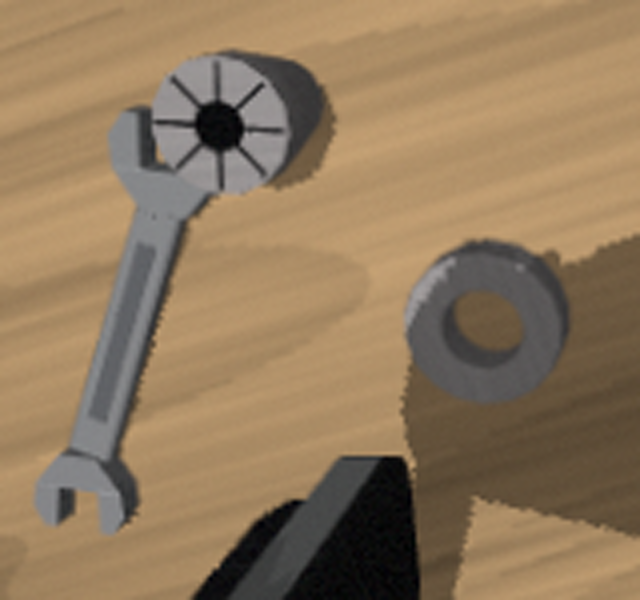

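View pics/w1s.png

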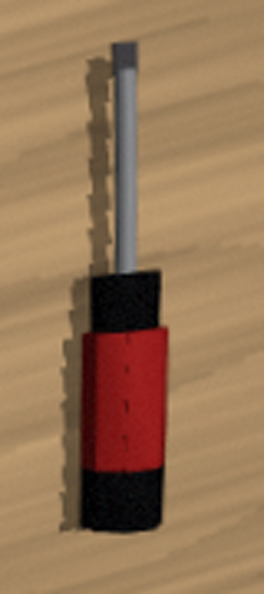

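Run:
```python
from h import *
import pickle
d=pickle.load(open("w1.pkl","rb"))
def mk(x0,y0,s): return lambda u,v:(x0+(u+.5)/s-.5,y0+(v+.5)/s-.5)
c=mk(210,70,3.5);o=mk(60,130,4);s=mk(400,10,3.3)
def seg(n,f,a,b,z):
    P=onz(d,[f(*a),f(*b)],z)[:,:2]; v=P[1]-P[0]
    print(n,P.round(1).tolist(),"mid",P.mean(0).round(1),"len",np.linalg.norm(v).round(1),"ang",np.degrees(np.arctan2(v[1],v[0])).round(1))
seg("combi shank",c,(143,460),(150,155),44.5)
seg("combi groove",c,(145,430),(149,191),44.5)
seg("combi full",c,(142,553),(142,45),43)
seg("block body R edge",c,(239,386),(233,249),34)
seg("block body top edge",c,(93,257),(233,249),34)
seg("base diag",c,(108,418),(228,196),12)
seg("base diag2",c,(235,413),(90,205),12)
seg("open groove",o,(99,420),(147,245),9.5)
seg("open shank",o,(95,450),(162,212),9.5)
seg("drv",s,(122,525),(124,42),13)
seg("drv shaft",s,(125,268),(124,70),13)
print("collet top",onz(d,[o(219,125)],46),onz(d,[o(152,125)],46),onz(d,[o(287,128)],46))
print("ring",onz(d,[o(490,330)],18))
```

```text
combi shank [[391.3, -106.5], [481.5, -136.5]] mid [ 436.4 -121.5] len 95.0 ang -18.4
combi groove [[400.7, -110.1], [471.5, -133.1]] mid [ 436.1 -121.6] len 74.5 ang -18.0
combi full [[360.2, -96.6], [512.2, -143.4]] mid [ 436.2 -120. ] len 159.0 ang -17.1
block body R edge [[403.2, -142.6], [446.2, -152.8]] mid [ 424.7 -147.7] len 44.2 ang -13.3
block body top edge [[456.6, -110.1], [446.2, -152.8]] mid [ 451.4 -131.5] len 44.0 ang -103.7
base diag [[399.9, -96.1], [460.7, -156.8]] mid [ 430.3 -126.5] len 86.0 ang -45.0
base diag2 [[388.7, -138.9], [471.1, -112.4]] mid [ 429.9 -125.6] len 86.5 ang 17.8
open groove [[400.2, 119.2], [449.8, 77.7]] mid [425.   98.5] len 64.7 ang -39.9
open shank [[390.8, 125.4], [458.1, 68.6]] mid [424.4  97. ] len 88.1 ang -40.2
drv [[355.1, -332.9], [518.3, -359.4]] mid [ 436.7 -346.2] len 165.3 ang -9.2
drv shaft [[445.8, -347.4], [509.6, -357.8]] mid [ 477.7 -352.6] len 64.6 ang -9.3
collet top [[478.90884737  21.94215937  46.        ]] [[484.54926315  39.98149059  46.        ]] [[472.49743293   4.14658146  46.        ]]
ring [[394.31309889 -19.19454338  18.        ]]
```

Call:
step_arm([
  [[0.1, -0.01, -0.95], -0.006],
  [[0.1, -0.01, -0.95], 0],
  [[0.1, 0, -0.95], 0],
  [[0.08, 0, -0.7], 0],
  [[0, 0, -0.3], 0],
], gripper=0.2)

```text
time_s: 2.1
eef_pos: [434.9, -123.2, 85.9]
ee_rot: [0.113, -0.697, 0.112, 0.699]
force: [0.5, -0.5, 0.9]
grip_width: 0.404
```

Run:
```python
from h import *
st(); print(ctrl.nose_length); d=capture("wrist"); cv2.imwrite("pics/w2.png",d["image"]); st()
```

```text
t 2.1 tcp [ 434.9 -123.2   85.9] yaw_y -108.3 x [-0.003  0.002 -1.   ] F [ 0.5 -0.5  0.9] w 0.404 q6 [-0.54  0.36  1.9  -0.    0.89  1.35]
11.0
t 2.15 tcp [ 434.4 -123.    85.3] yaw_y -108.3 x [-0.004  0.002 -1.   ] F [-2.2  1.  -1.8] w 0.398 q6 [-0.54  0.36  1.9  -0.    0.89  1.35]
```

View pics/w2.png

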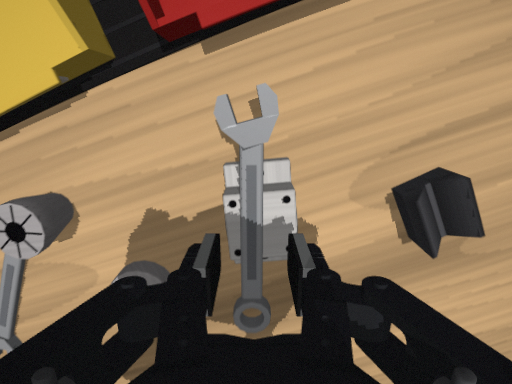

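Call:
step_arm([
  [[0.03, 0.03, -0.5], 0],
  [[0, 0, -0.35], 0],
  [[0, 0, -0.1], 0],
  [[0, 0, 0], 0],
])

```text
time_s: 2.55
eef_pos: [437.1, -121.9, 50.5]
ee_rot: [0.112, -0.698, 0.112, 0.698]
force: [-0.0, -0.9, 0.0]
grip_width: 0.403
```

Run:
```python
from h import *
st(); d=capture("wrist"); cv2.imwrite("pics/w3.png",d["image"]);d=capture("side"); crop(d,170,150,310,260,4,"pics/s3.png")
st()
```

```text
t 2.55 tcp [ 437.1 -121.9   50.5] yaw_y -108.3 x [-0.  0. -1.] F [-0.  -0.9  0. ] w 0.403 q6 [-0.53  0.43  1.92 -0.    0.8   1.36]
t 2.65 tcp [ 437.6 -121.9   51.1] yaw_y -108.3 x [ 0.001 -0.001 -1.   ] F [0.4 0.4 0. ] w 0.398 q6 [-0.53  0.43  1.92 -0.    0.8   1.36]
```

View pics/w3.png

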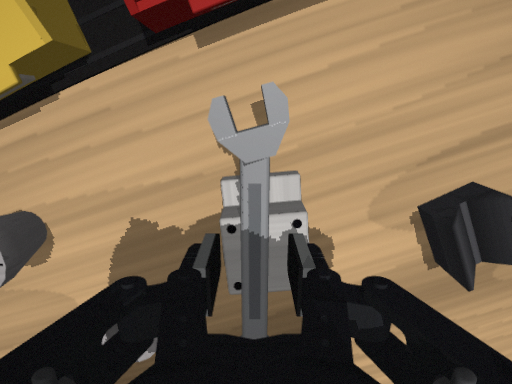

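View pics/s3.png

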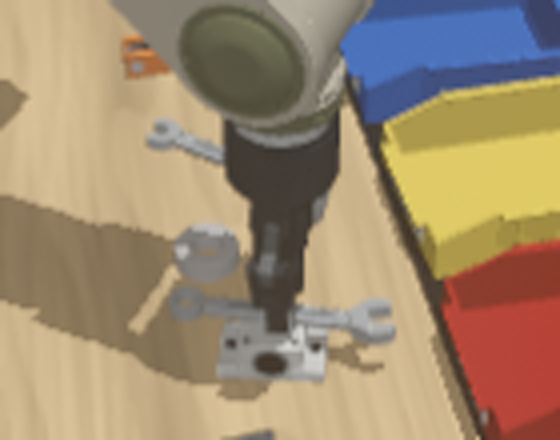

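Call:
step_arm([
  [[0, 0, -0.08], 0],
  [[0, 0, 0], 0],
  [[0, 0, 0], 0],
  [[0, 0, 0], 0],
], gripper=1, force=60)

```text
time_s: 3.05
eef_pos: [437.5, -121.5, 47.5]
ee_rot: [-0.112, 0.698, -0.112, -0.698]
force: [-1.7, -0.8, 6.0]
grip_width: 0.139
```

Call:
step_arm([
  [[0, 0, 0.1], 0],
  [[0, 0, 0.4], 0],
  [[0, 0, 0.5], 0],
  [[0, 0, 0], 0],
])

```text
time_s: 3.45
eef_pos: [438.2, -121.7, 88.8]
ee_rot: [-0.112, 0.699, -0.112, -0.697]
force: [0.0, 0.1, -0.5]
grip_width: 0.134
```

Run:
```python
from h import *
st(); d=capture("wrist"); cv2.imwrite("pics/w4.png",d["image"]);d=capture("side"); crop(d,170,150,310,260,4,"pics/s4.png")
st()
```

```text
t 3.45 tcp [ 438.2 -121.7   88.8] yaw_y -108.2 x [ 0.003 -0.002 -1.   ] F [ 0.   0.1 -0.5] w 0.134 q6 [-0.53  0.36  1.89  0.    0.89  1.36]
t 3.55 tcp [ 437.1 -121.1   86.8] yaw_y -108.2 x [ 0.  0. -1.] F [ 0.2 -0.5 -1.3] w 0.131 q6 [-0.53  0.36  1.89  0.    0.89  1.36]
```

View pics/w4.png

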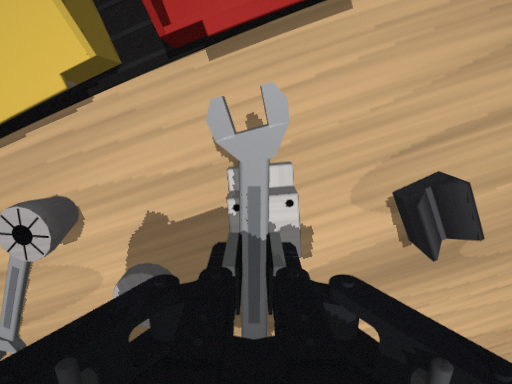

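View pics/s4.png

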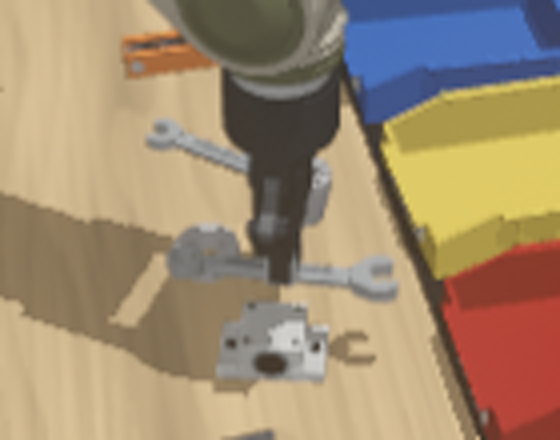

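Call:
step_arm([
  [[0, 0, 0.8], 0],
  [[0.5, 0.75, 0.5], 0.02],
  [[0.5, 0.75, 0.5], 0.02],
  [[0.5, 0.75, 0.2], 0.02],
  [[0.5, 0.75, 0], 0.02],
])

```text
time_s: 4.05
eef_pos: [518.1, 0.0, 167.2]
ee_rot: [-0.023, 0.707, -0.023, -0.707]
force: [0.3, -0.5, -1.8]
grip_width: 0.137
```

Call:
step_arm([
  [[0.5, 0.75, 0], 0.02],
  [[0.5, 0.75, 0], 0],
  [[0.5, 0.75, 0], 0],
  [[0.5, 0.75, 0], 0],
  [[0.5, 0.75, 0], 0],
])

```text
time_s: 4.55
eef_pos: [617.5, 150.1, 165.3]
ee_rot: [0.001, -0.706, 0.001, 0.708]
force: [0.2, -0.7, -1.3]
grip_width: 0.137
```

Call:
step_arm([
  [[0.5, 0.7, 0], 0],
  [[0, 0, 0], 0],
])

```text
time_s: 4.75
eef_pos: [637.8, 179.8, 164.4]
ee_rot: [0.001, -0.706, 0.0, 0.708]
force: [-0.3, 0.3, -1.6]
grip_width: 0.136
```

Run:
```python
from h import *
import pickle
st(); d=capture("wrist"); cv2.imwrite("pics/w5.png",d["image"]);t=capture("top"); crop(t,150,115,340,250,4,"pics/t5.png")
st();pickle.dump((d,t),open("w5.pkl","wb"))
```

```text
t 4.75 tcp [637.8 179.8 164.4] yaw_y -90.1 x [-0.002  0.001 -1.   ] F [-0.3  0.3 -1.6] w 0.136 q6 [0.1  0.68 1.13 0.   1.33 1.67]
t 4.85 tcp [636.8 176.9 165.1] yaw_y -90.2 x [-0.003 -0.001 -1.   ] F [ 0.7  0.5 -1.1] w 0.135 q6 [ 0.09  0.68  1.14 -0.    1.33  1.67]
```

View pics/w5.png

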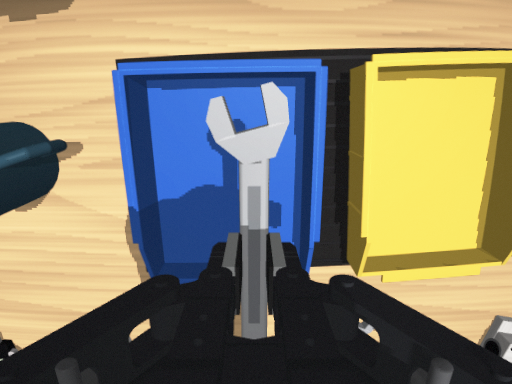

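View pics/t5.png

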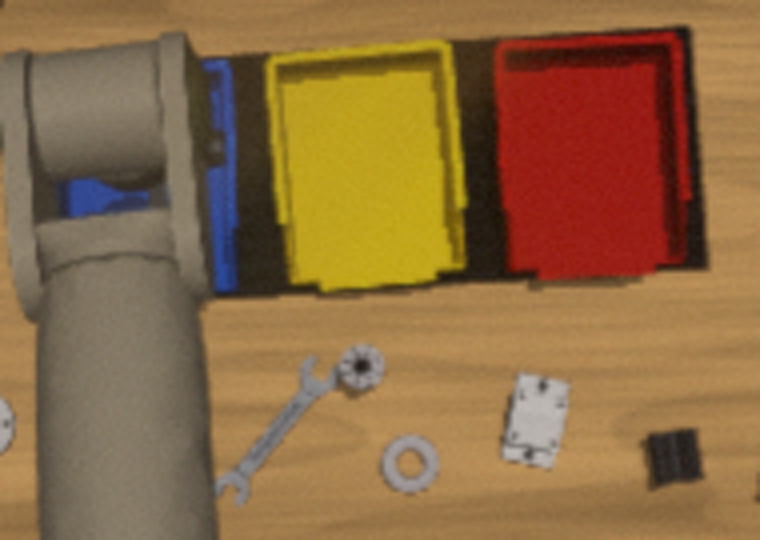

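Run:
```python
from h import *
import pickle
d,t=pickle.load(open("w5.pkl","rb"))
crop(d,100,40,520,300,1.9,"pics/w5z.png")
print(onz(d,[(114,71),(326,67)],58).round(1))
print("floor back corners", onz(d,[(147,81),(305,74)],7).round(1))
print("yel backL rim, frontL/R bottom",onz(d,[(371,54)],58).round(1),onz(d,[(362,273),(510,262)],38).round(1))
```

```text
[[734.4 283.4  58. ]
 [736.1 127.7  58. ]]
floor back corners [[730.6 276.1   7. ]
 [735.8 134.9   7. ]]
yel backL rim, frontL/R bottom [[745.6  95.2  58. ]] [[555.2  77.   38. ]
 [563.6 -73.2  38. ]]
```

View pics/w5z.png

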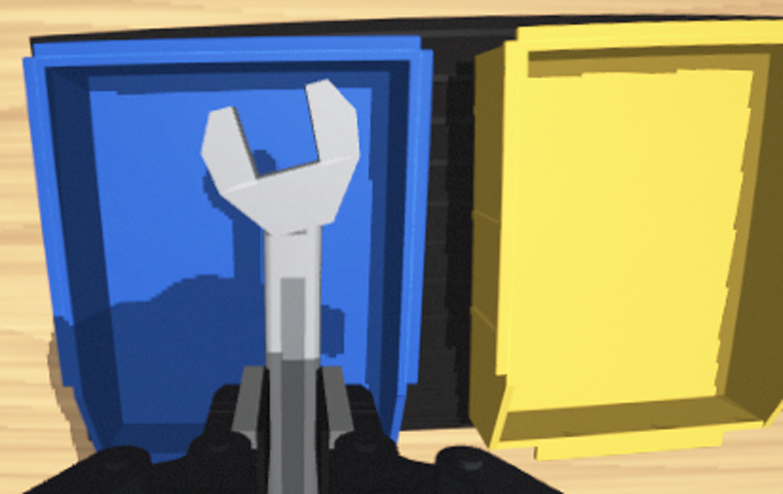

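Call:
step_arm([
  [[0.02, 0.05, -0.95], 0.006],
  [[0, 0, -0.95], 0],
  [[0, 0, -0.85], 0],
  [[0, 0, -0.5], 0],
  [[0, 0, -0.2], 0],
])

```text
time_s: 5.35
eef_pos: [636.4, 177.5, 26.3]
ee_rot: [-0.005, -0.705, -0.005, 0.709]
force: [-1.1, -0.5, -0.4]
grip_width: 0.135
```

Call:
step_arm([
  [[0, 0, 0], 0],
])

```text
time_s: 5.45
eef_pos: [637.5, 177.9, 28.3]
ee_rot: [-0.005, -0.706, -0.005, 0.708]
force: [0.0, 0.4, 0.0]
grip_width: 0.135
```

Call:
step_arm([
  [[0, 0, -0.1], 0],
  [[0, 0, -0.05], 0],
  [[0, 0, 0], 0],
])

```text
time_s: 5.75
eef_pos: [638.3, 178.7, 23.6]
ee_rot: [0.005, 0.707, 0.005, -0.707]
force: [1.0, 0.0, -1.2]
grip_width: 0.14
```

Call:
step_arm([
  [[0, 0, -0.05], 0],
  [[0, 0, 0], 0],
])

```text
time_s: 5.95
eef_pos: [638.5, 178.8, 22.1]
ee_rot: [0.005, 0.708, 0.005, -0.707]
force: [-0.7, 0.3, 4.8]
grip_width: 0.134
```

Call:
step_arm([
  [[0, 0, 0], 0],
  [[0, 0, 0], 0],
  [[0, 0, 0], 0],
], gripper=0.4)

```text
time_s: 6.25
eef_pos: [638.1, 178.7, 21.0]
ee_rot: [-0.005, -0.707, -0.005, 0.707]
force: [-0.1, 0.4, -0.3]
grip_width: 0.3
```

Call:
step_arm([
  [[0, 0, 0.4], 0],
  [[0, 0, 0.9], 0],
  [[0, 0, 0.9], 0],
  [[0, 0, 0.9], 0],
  [[0, 0, 0], 0],
])

```text
time_s: 6.75
eef_pos: [640.3, 179.1, 152.2]
ee_rot: [0.005, 0.711, 0.006, -0.703]
force: [0.2, -0.2, -0.3]
grip_width: 0.299
```

Run:
```python
from h import *
st(); d=capture("wrist"); cv2.imwrite("pics/w6.png",d["image"])
```

```text
t 6.75 tcp [640.3 179.1 152.2] yaw_y -89.1 x [ 0.011  0.001 -1.   ] F [ 0.2 -0.2 -0.3] w 0.299 q6 [0.1  0.69 1.15 0.   1.29 1.65]
```

View pics/w6.png

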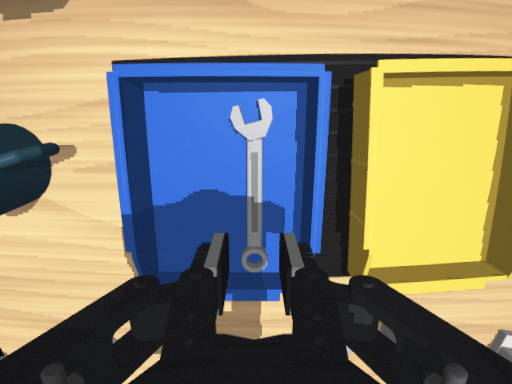

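Call:
step_arm([
  [[-0.8, -0.3, 0], -0.046],
  [[-0.9, -0.34, 0], -0.046],
  [[-0.9, -0.34, 0], -0.046],
  [[-0.9, -0.34, 0], -0.046],
  [[-0.9, -0.34, -0.3], -0.044],
], gripper=0.1)

```text
time_s: 7.3
eef_pos: [460.8, 111.9, 133.6]
ee_rot: [-0.245, 0.664, -0.245, -0.663]
force: [0.7, -0.3, -0.6]
grip_width: 0.451
```

Call:
step_arm([
  [[-0.9, -0.34, -0.6], 0],
  [[0, 0, -0.4], 0],
  [[0, 0, 0], 0],
])

```text
time_s: 7.6
eef_pos: [424.4, 98.6, 91.8]
ee_rot: [0.243, -0.663, 0.244, 0.665]
force: [0.3, 0.3, 1.3]
grip_width: 0.448
```

Run:
```python
from h import *
import pickle
d=capture("wrist"); st(); cv2.imwrite("pics/w7.png",d["image"]); pickle.dump(d,open("w7.pkl","wb"))
```

```text
t 7.65 tcp [425.9  98.7  92.9] yaw_y -130.2 x [-0.001  0.    -1.   ] F [0.6 0.2 0.1] w 0.451 q6 [-0.04  0.32  1.93  0.    0.89  2.23]
```

View pics/w7.png

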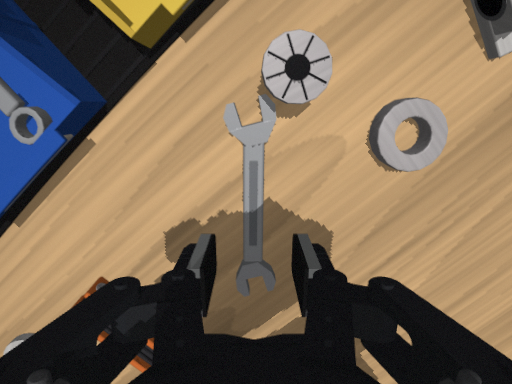

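Run:
```python
from h import *
import pickle
d=pickle.load(open("w7.pkl","rb"))
print(onz(d,[(254,162),(252,245)],9.5).mean(0), onz(d,[(102,282),(150,352)],26), onz(d,[(297,67)],46))
```

```text
[425.13927717  99.43498877   9.5       ] [[455.90538527 220.81436357  26.        ]
 [387.52757295 240.51243884  26.        ]] [[479.01620122  22.58565366  46.        ]]
```

Call:
step_arm([
  [[0, 0, -0.9], 0],
  [[0, 0, -0.7], 0],
  [[0, 0, -0.3], 0],
  [[0, 0, 0], 0],
  [[0, 0, 0], 0],
])

```text
time_s: 8.15
eef_pos: [427.1, 98.8, 17.9]
ee_rot: [-0.243, 0.665, -0.243, -0.664]
force: [0.4, 0.1, 0.8]
grip_width: 0.449
```

Call:
step_arm([
  [[-0.03, 0, -0.1], 0],
  [[0, 0, 0], 0],
  [[0, 0, 0], 0],
  [[0, 0, 0], 0],
  [[0, 0, 0], 0],
], gripper=1)

```text
time_s: 8.65
eef_pos: [425.2, 98.8, 13.7]
ee_rot: [-0.243, 0.664, -0.243, -0.664]
force: [-1.2, 1.3, 6.3]
grip_width: 0.154
```

Call:
step_arm([
  [[-0.1, 0.08, 0.03], 0],
  [[-0.25, 0.21, 0], 0],
  [[-0.3, 0.25, 0.1], 0],
  [[0, 0, 0.5], 0],
  [[0, 0, 0.7], 0],
])

```text
time_s: 9.15
eef_pos: [396.7, 121.3, 66.2]
ee_rot: [0.242, -0.663, 0.243, 0.665]
force: [0.3, -0.5, -1.3]
grip_width: 0.151
```

Call:
step_arm([
  [[0, 0, 0.7], 0],
  [[0, 0, 0], 0],
])

```text
time_s: 9.35
eef_pos: [399.4, 121.2, 97.0]
ee_rot: [-0.243, 0.666, -0.242, -0.662]
force: [-0.8, -0.2, -0.7]
grip_width: 0.15
```

Run:
```python
from h import *
import pickle
d=capture("wrist"); st(); cv2.imwrite("pics/w8.png",d["image"])
```

```text
t 9.4 tcp [398.6 121.   95.4] yaw_y -130.1 x [ 0.003  0.    -1.   ] F [-0.6 -0.2 -2.1] w 0.153 q6 [0.01 0.27 1.99 0.   0.87 2.28]
```

View pics/w8.png

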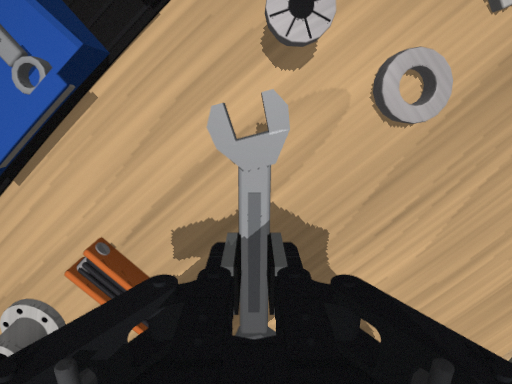

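Call:
step_arm([
  [[0, 0, 0.8], 0],
  [[0.8, 0.36, 0.5], 0.046],
  [[0.86, 0.4, 0.3], 0.046],
  [[0.86, 0.4, 0], 0.046],
  [[0.86, 0.4, 0], 0.046],
])

```text
time_s: 9.9
eef_pos: [534.4, 183.9, 157.1]
ee_rot: [0.041, -0.705, 0.041, 0.707]
force: [0.8, -0.7, -0.6]
grip_width: 0.152
```

Call:
step_arm([
  [[0.86, 0.4, 0], 0.046],
  [[0.86, 0.4, 0], 0],
  [[0.86, 0.4, 0], 0],
  [[0, 0, 0], 0],
  [[0, 0, 0], 0],
])

```text
time_s: 10.4
eef_pos: [636.3, 231.2, 155.8]
ee_rot: [-0.008, -0.706, -0.007, 0.708]
force: [-0.7, -1.4, -1.2]
grip_width: 0.15
```

Run:
```python
from h import *
import pickle
d=capture("wrist"); st(); cv2.imwrite("pics/w9.png",d["image"])
```

```text
t 10.45 tcp [636.1 230.9 156.8] yaw_y -88.8 x [-0.003 -0.001 -1.   ] F [ 0.4 -1.1 -1.5] w 0.152 q6 [ 0.18  0.72  1.08 -0.    1.34  1.72]
```

View pics/w9.png

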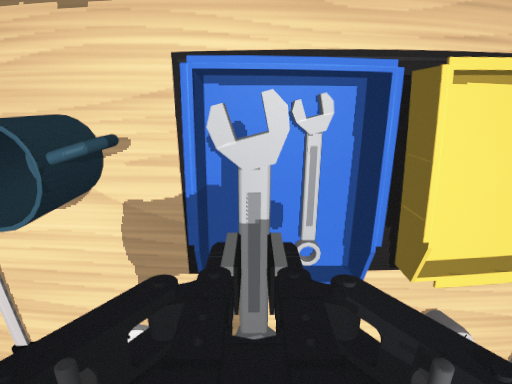

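Call:
step_arm([
  [[0.05, 0.01, -0.95], 0],
  [[0, 0, -0.95], 0],
  [[0, 0, -0.8], 0],
  [[0, 0, -0.4], 0],
  [[0, 0, 0], 0],
])

```text
time_s: 10.95
eef_pos: [637.7, 230.8, 32.6]
ee_rot: [-0.008, -0.706, -0.007, 0.708]
force: [-0.1, 0.4, -1.0]
grip_width: 0.152
```

Call:
step_arm([
  [[0, 0, -0.1], 0],
  [[0, 0, -0.05], 0],
  [[0, 0, 0], 0],
])

```text
time_s: 11.25
eef_pos: [639.7, 231.2, 29.4]
ee_rot: [0.007, 0.708, 0.008, -0.706]
force: [0.3, -0.7, -0.7]
grip_width: 0.149
```

Call:
step_arm([
  [[0, 0, -0.12], 0],
  [[0, 0, -0.04], 0],
  [[0, 0, 0], 0],
])

```text
time_s: 11.55
eef_pos: [639.1, 231.1, 21.6]
ee_rot: [-0.007, -0.707, -0.007, 0.707]
force: [0.3, -0.2, -0.9]
grip_width: 0.149
```

Call:
step_arm([
  [[0, 0, -0.03], 0],
  [[0, 0, 0], 0],
])

```text
time_s: 11.75
eef_pos: [639.4, 231.1, 20.8]
ee_rot: [0.007, 0.707, 0.007, -0.707]
force: [-0.1, -0.6, -2.0]
grip_width: 0.151
```

Call:
step_arm([
  [[0, 0, 0], 0],
  [[0, 0, 0], 0],
  [[0, 0, 0], 0],
], gripper=0.4)

```text
time_s: 12.05
eef_pos: [639.4, 231.1, 20.8]
ee_rot: [0.007, 0.707, 0.007, -0.707]
force: [-0.2, -1.1, 0.9]
grip_width: 0.3
```

Call:
step_arm([
  [[0, 0, 0.4], 0],
  [[0, 0, 0.9], 0],
  [[0, 0, 0.9], 0],
  [[0, 0, 0.9], 0],
  [[0, 0, 0], 0],
])

```text
time_s: 12.55
eef_pos: [641.4, 231.7, 152.1]
ee_rot: [0.007, 0.711, 0.008, -0.703]
force: [-0.7, 0.4, 0.4]
grip_width: 0.303
```

Run:
```python
from h import *
import pickle
d=capture("wrist"); st(); cv2.imwrite("pics/w10.png",d["image"])
```

```text
t 12.6 tcp [640.4 231.4 148.8] yaw_y -88.8 x [ 0.006  0.001 -1.   ] F [-1.1 -0.3  0.1] w 0.301 q6 [0.18 0.73 1.08 0.   1.32 1.72]
```

View pics/w10.png

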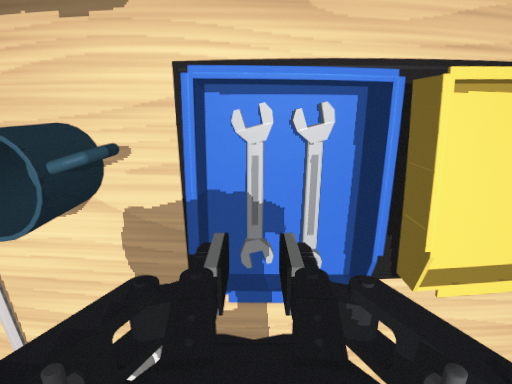

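Call:
step_arm([
  [[-0.36, -0.85, 0], -0.03],
  [[-0.36, -0.9, 0], -0.028],
  [[-0.36, -0.9, 0], 0],
  [[-0.36, -0.9, 0], 0],
  [[-0.36, -0.9, 0], 0],
], gripper=-0.15)

```text
time_s: 13.1
eef_pos: [566.1, 51.9, 144.4]
ee_rot: [0.057, -0.704, 0.057, 0.705]
force: [0.7, -0.1, -1.0]
grip_width: 0.576
```

Call:
step_arm([
  [[-0.36, -0.9, 0], 0],
  [[-0.36, -0.9, 0], 0],
  [[-0.36, -0.9, 0], 0],
  [[-0.36, -0.9, 0], 0],
  [[-0.36, -0.9, 0], 0],
])

```text
time_s: 13.6
eef_pos: [494.2, -128.0, 144.5]
ee_rot: [0.057, -0.705, 0.057, 0.705]
force: [1.3, 0.3, 0.4]
grip_width: 0.571
```

Call:
step_arm([
  [[-0.36, -0.9, 0], 0],
  [[-0.36, -0.9, 0], 0],
  [[-0.36, -0.9, 0], 0],
  [[-0.36, -0.9, 0], 0],
  [[-0.36, -0.9, 0], 0],
])

```text
time_s: 14.1
eef_pos: [422.2, -308.0, 144.5]
ee_rot: [0.057, -0.705, 0.057, 0.705]
force: [0.7, -1.3, -0.0]
grip_width: 0.573
```

Call:
step_arm([
  [[-0.36, -0.8, -0.5], 0],
  [[0, 0, 0], 0],
])

```text
time_s: 14.3
eef_pos: [406.4, -341.0, 122.4]
ee_rot: [0.059, -0.704, 0.058, 0.706]
force: [0.1, -0.1, 1.4]
grip_width: 0.575
```

Run:
```python
from h import *
import pickle
d=capture("wrist"); st(); cv2.imwrite("pics/w11.png",d["image"]);pickle.dump(d,open("w11.pkl","wb"))
```

```text
t 14.35 tcp [ 407.6 -339.5  123.4] yaw_y -99.4 x [-0.002  0.002 -1.   ] F [0.5 1.  0. ] w 0.574 q6 [-0.92  0.45  1.63  0.    1.06  0.82]
```

View pics/w11.png

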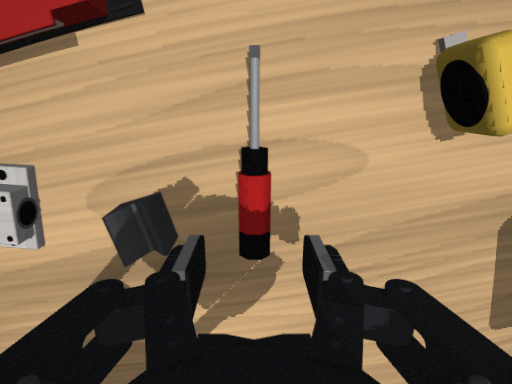

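Run:
```python
from h import *
import pickle
d=pickle.load(open("w11.pkl","rb"))
P=onz(d,[(255,257),(254.5,46)],13);v=P[1]-P[0];print(P.round(1),np.linalg.norm(v),np.degrees(np.arctan2(v[1],v[0])))
print("tape",onz(d,[(440,90)],40),"vb",onz(d,[(175,235)],20))
```

```text
[[ 351.1 -332.    13. ]
 [ 517.6 -359.2   13. ]] 168.7557075811711 -9.282808055321807
tape [[ 467.14039662 -478.410423     40.        ]] vb [[ 385.34713298 -270.49338465   20.        ]]
```

Call:
step_arm([
  [[0, -0.03, -0.5], 0],
  [[0, 0, -0.9], 0],
  [[0, 0, -0.8], 0],
  [[0, 0, -0.4], 0],
  [[0, 0, 0], 0],
], gripper=0.1)

```text
time_s: 14.85
eef_pos: [408.6, -338.2, 19.1]
ee_rot: [0.058, -0.704, 0.055, 0.706]
force: [-0.8, -0.4, -0.1]
grip_width: 0.446
```

Call:
step_arm([
  [[0, 0, 0], 0],
])

```text
time_s: 14.95
eef_pos: [409.5, -339.7, 21.5]
ee_rot: [-0.056, 0.705, -0.057, -0.705]
force: [0.3, -0.9, 0.5]
grip_width: 0.451
```

Call:
step_arm([
  [[-0.03, -0.04, -0.14], 0],
  [[0, 0, -0.05], 0],
  [[0, 0, 0], 0],
])

```text
time_s: 15.25
eef_pos: [407.7, -341.7, 13.3]
ee_rot: [-0.057, 0.705, -0.057, -0.705]
force: [-0.0, -0.2, 0.3]
grip_width: 0.45
```

Call:
step_arm([
  [[0, 0, 0], 0],
  [[0, 0, 0], 0],
  [[0, 0, 0], 0],
  [[0, 0, 0], 0],
], gripper=1, force=50)

```text
time_s: 15.65
eef_pos: [407.9, -341.9, 13.6]
ee_rot: [-0.057, 0.705, -0.057, -0.705]
force: [-1.8, 1.1, 5.5]
grip_width: 0.295
```

Call:
step_arm([
  [[0, 0, 0.3], 0],
  [[0, 0, 0.8], 0],
  [[0, 0, 0.9], 0],
  [[0, 0, 0.9], 0],
  [[0, 0, 0], 0],
])

```text
time_s: 16.15
eef_pos: [409.0, -343.2, 134.1]
ee_rot: [-0.055, 0.707, -0.059, -0.703]
force: [0.5, 0.1, -2.2]
grip_width: 0.292
```

Run:
```python
from h import *
import pickle
d=capture("wrist"); st(); cv2.imwrite("pics/w12.png",d["image"]);pickle.dump(d,open("w12.pkl","wb"))
s=capture("side"); crop(s,170,200,330,320,4,"pics/s12.png")
```

```text
t 16.2 tcp [ 408.2 -342.3  131.4] yaw_y -99.2 x [ 0.003 -0.003 -1.   ] F [-0.4 -0.1 -1.6] w 0.291 q6 [-0.92  0.44  1.62 -0.    1.07  0.81]
```

View pics/w12.png

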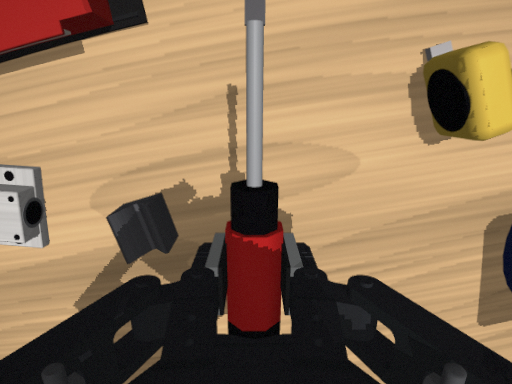

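View pics/s12.png

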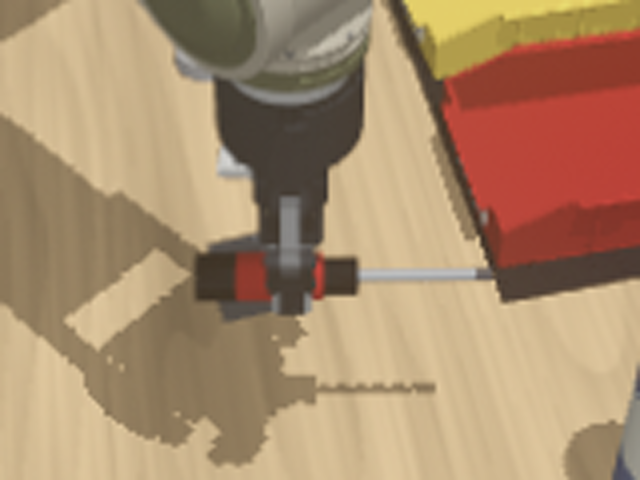

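Call:
step_arm([
  [[0.77, 0.57, 0.5], 0.028],
  [[0.77, 0.57, 0], 0.029],
  [[0.77, 0.57, 0], 0],
  [[0.77, 0.57, 0], 0],
  [[0.77, 0.57, 0], 0],
])

```text
time_s: 16.75
eef_pos: [562.2, -226.2, 147.3]
ee_rot: [-0.006, -0.706, -0.007, 0.708]
force: [0.3, -0.8, -1.0]
grip_width: 0.295
```

Call:
step_arm([
  [[0.77, 0.57, 0], 0],
  [[0.77, 0.57, 0], 0],
  [[0, 0, 0], 0],
  [[0, 0, 0], 0],
])

```text
time_s: 17.15
eef_pos: [622.8, -181.3, 147.1]
ee_rot: [-0.006, -0.706, -0.007, 0.708]
force: [-0.5, -0.3, -0.7]
grip_width: 0.289
```

Run:
```python
from h import *
import pickle
d=capture("wrist"); st(); cv2.imwrite("pics/w13.png",d["image"]);pickle.dump(d,open("w13.pkl","wb"))
```

```text
t 17.2 tcp [ 622.5 -182.1  147.6] yaw_y -89.0 x [-0.003  0.001 -1.   ] F [-1.3 -0.1 -1. ] w 0.29 q6 [-0.46  0.66  1.21 -0.    1.27  1.09]
```

View pics/w13.png

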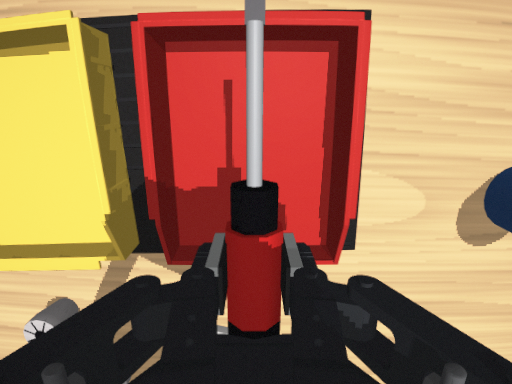

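Run:
```python
from h import *
import pickle
d=pickle.load(open("w13.pkl","rb"))
print("red rim back",onz(d,[(134,22),(370,17)],58).round(1))
print("floor back",onz(d,[(166,52),(330,51)],7).round(1))
print("front outer 38",onz(d,[(170,263),(340,262)],38).round(1))
print("yellow rim back right",onz(d,[(70,13)],58).round(1),"front right 38",onz(d,[(103,266)],38).round(1))
```

```text
red rim back [[ 746.5  -99.2   58. ]
 [ 752.5 -254.5   58. ]]
floor back [[ 735.4 -106.1    7. ]
 [ 738.6 -241.     7. ]]
front outer 38 [[ 559.4 -108.2   38. ]
 [ 563.3 -257.5   38. ]]
yellow rim back right [[753.1 -55.7  58. ]] front right 38 [[554.3 -47.2  38. ]]
```

Call:
step_arm([
  [[0, 0.04, -0.9], 0.005],
  [[0, 0, -0.9], 0],
  [[0, 0, -0.8], 0],
  [[0, 0, -0.3], 0],
  [[0, 0, 0], 0],
])

```text
time_s: 17.7
eef_pos: [622.1, -180.8, 31.7]
ee_rot: [-0.011, -0.706, -0.012, 0.708]
force: [0.3, 0.4, -0.3]
grip_width: 0.287
```

Call:
step_arm([
  [[0, 0, -0.1], 0],
  [[0, 0, 0], 0],
  [[0, 0, 0], 0],
])

```text
time_s: 18.0
eef_pos: [623.8, -180.8, 30.4]
ee_rot: [0.012, 0.708, 0.012, -0.706]
force: [0.7, -0.2, -1.2]
grip_width: 0.29
```

Call:
step_arm([
  [[0, 0, -0.15], 0],
  [[0, 0, -0.06], 0],
  [[0, 0, 0], 0],
])

```text
time_s: 18.3
eef_pos: [623.3, -180.4, 20.7]
ee_rot: [-0.012, -0.707, -0.012, 0.707]
force: [-0.3, 0.3, -1.8]
grip_width: 0.288
```

Call:
step_arm([
  [[0, 0, -0.03], 0],
  [[0, 0, 0], 0],
])

```text
time_s: 18.5
eef_pos: [623.3, -180.5, 20.6]
ee_rot: [0.012, 0.707, 0.012, -0.707]
force: [-4.6, 1.2, 9.0]
grip_width: 0.289
```

Call:
step_arm([
  [[0, 0, 0], 0],
  [[0, 0, 0], 0],
  [[0, 0, 0], 0],
], gripper=0.05)

```text
time_s: 18.8
eef_pos: [623.3, -180.5, 19.3]
ee_rot: [-0.012, -0.707, -0.012, 0.707]
force: [0.5, 0.1, -0.2]
grip_width: 0.478
```

Call:
step_arm([
  [[0, 0, 0.4], 0],
  [[0, 0, 0.9], 0],
  [[0, 0, 0.9], 0],
  [[0, 0, 0.9], 0],
  [[0, 0, 0], 0],
])

```text
time_s: 19.3
eef_pos: [625.3, -181.4, 150.4]
ee_rot: [0.014, 0.71, 0.01, -0.704]
force: [-0.1, -0.4, -0.4]
grip_width: 0.475
```

Run:
```python
from h import *
import pickle
d=capture("wrist"); st(); cv2.imwrite("pics/w14.png",d["image"]);pickle.dump(d,open("w14.pkl","wb"))
```

```text
t 19.35 tcp [ 624.3 -180.9  147.2] yaw_y -88.1 x [ 0.005 -0.003 -1.   ] F [-0.4 -0.   0.4] w 0.476 q6 [-0.46  0.66  1.21  0.    1.26  1.08]
```

View pics/w14.png

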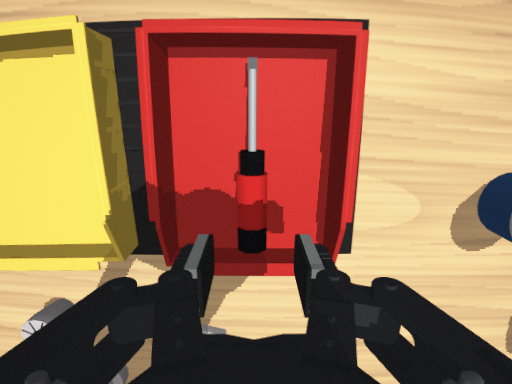

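Call:
step_arm([
  [[-0.81, 0.23, 0], -0.043],
  [[-0.81, 0.23, 0], -0.043],
  [[-0.81, 0.23, 0], 0],
  [[-0.81, 0.23, 0], 0],
  [[-0.81, 0.23, 0], 0],
], gripper=-0.5)

```text
time_s: 19.85
eef_pos: [459.5, -133.7, 142.9]
ee_rot: [0.084, -0.702, 0.083, 0.703]
force: [-0.6, -1.5, 0.1]
grip_width: 0.749
```

Call:
step_arm([
  [[-0.81, 0.23, -0.3], 0],
  [[0, 0, 0], 0],
  [[0, 0, 0], 0],
])

```text
time_s: 20.15
eef_pos: [428.8, -125.3, 131.5]
ee_rot: [0.084, -0.702, 0.083, 0.702]
force: [-0.0, -0.1, 0.3]
grip_width: 0.753
```

Run:
```python
from h import *
import pickle
d=capture("wrist"); st(); cv2.imwrite("pics/w15.png",d["image"]);pickle.dump(d,open("w15.pkl","wb"))
crop(d,190,140,320,280,4,"pics/w15z.png")
```

```text
t 20.2 tcp [ 429.6 -125.6  131.7] yaw_y -103.6 x [ 0.001 -0.    -1.   ] F [ 0.8 -0.3 -0.2] w 0.75 q6 [-0.55  0.27  1.87  0.    1.    1.26]
```

View pics/w15.png

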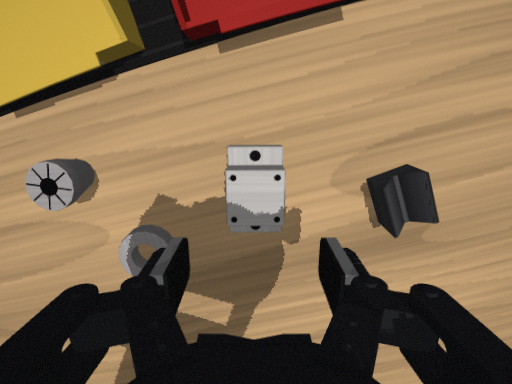

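View pics/w15z.png

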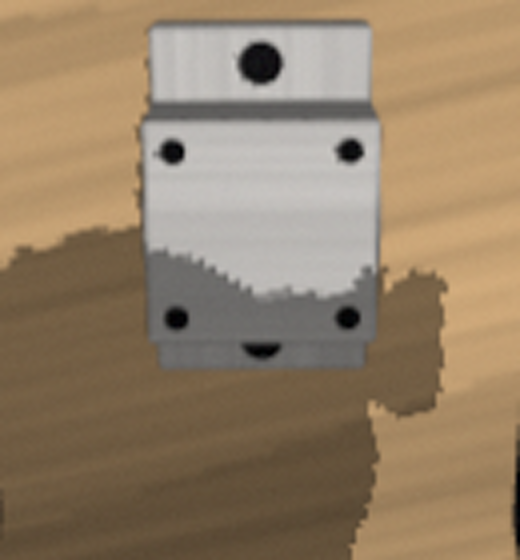

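Run:
```python
from h import *
import pickle
d=pickle.load(open("w15.pkl","rb"))
m=lambda u,v:(190+(u+.5)/4-.5,140+(v+.5)/4-.5)
print(onz(d,[m(143,120),m(380,120),m(376,343),m(150,343)],34).round(1), onz(d,[m(143,120),m(380,120),m(376,343),m(150,343)],34).mean(0))
```

```text
[[ 457.3 -109.3   34. ]
 [ 446.7 -153.    34. ]
 [ 402.6 -142.8   34. ]
 [ 413.2  -98.9   34. ]] [ 429.9353337  -126.02026592   34.        ]
```

Call:
step_arm([
  [[0, 0, -0.8], 0],
  [[0, 0, -0.9], 0],
  [[0, 0, -0.7], 0],
  [[0, 0, -0.3], 0],
  [[0, 0, 0], 0],
])

```text
time_s: 20.7
eef_pos: [429.0, -125.3, 22.0]
ee_rot: [0.084, -0.701, 0.083, 0.703]
force: [-0.0, -1.0, 0.6]
grip_width: 0.751
```

Call:
step_arm([
  [[0, 0, 0], 0],
])

```text
time_s: 20.8
eef_pos: [429.8, -125.7, 23.8]
ee_rot: [-0.083, 0.702, -0.083, -0.702]
force: [0.3, -0.5, 0.7]
grip_width: 0.75
```

Call:
step_arm([
  [[0, 0, -0.15], 0],
  [[0, 0, -0.05], 0],
  [[0, 0, 0], 0],
  [[0, 0, 0], 0],
])

```text
time_s: 21.2
eef_pos: [429.0, -125.4, 15.7]
ee_rot: [-0.083, 0.702, -0.083, -0.702]
force: [-0.2, -0.3, 0.3]
grip_width: 0.749
```

Call:
step_arm([
  [[0, 0, 0], 0],
  [[0, 0, 0], 0],
  [[0, 0, 0], 0],
  [[0, 0, 0], 0],
], gripper=1, force=60)

```text
time_s: 21.6
eef_pos: [429.1, -125.4, 16.0]
ee_rot: [-0.083, 0.702, -0.084, -0.702]
force: [-1.6, 0.5, 4.9]
grip_width: 0.527
```

Call:
step_arm([
  [[0, 0, 0.2], 0],
  [[0, 0, 0.6], 0],
  [[0, 0, 0.8], 0],
  [[0, 0, 0.8], 0],
  [[0, 0, 0], 0],
])

```text
time_s: 22.1
eef_pos: [430.4, -126.1, 115.1]
ee_rot: [-0.082, 0.704, -0.084, -0.7]
force: [1.1, -0.4, -2.5]
grip_width: 0.53
```

Run:
```python
from h import *
import pickle
d=capture("wrist"); st(); cv2.imwrite("pics/w16.png",d["image"]);pickle.dump(d,open("w16.pkl","wb"))
s=capture("side"); crop(s,170,130,330,250,4,"pics/s16.png")
```

```text
t 22.15 tcp [ 429.4 -125.6  113. ] yaw_y -103.5 x [ 0.003 -0.002 -1.   ] F [-0.8  0.3 -3.7] w 0.528 q6 [-0.55  0.3   1.89 -0.    0.95  1.26]
```

View pics/w16.png

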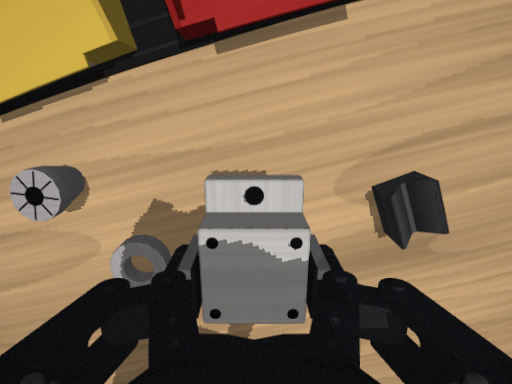

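View pics/s16.png

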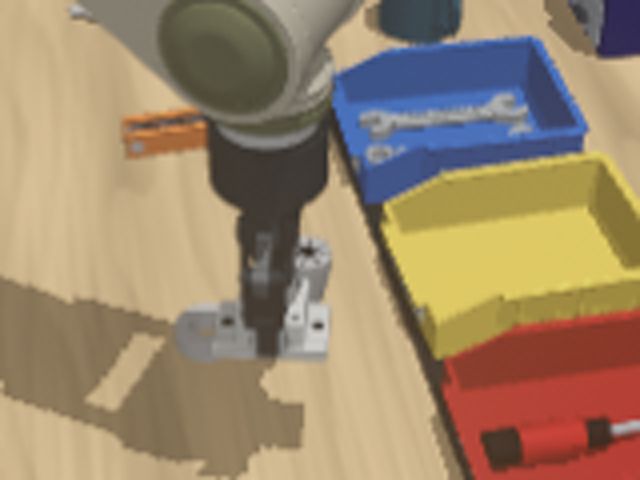

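Call:
step_arm([
  [[0.74, 0.56, 0.5], 0.046],
  [[0.74, 0.56, 0.4], 0.046],
  [[0.74, 0.56, 0], 0],
  [[0.74, 0.56, 0], 0],
  [[0.74, 0.56, 0], 0],
])

```text
time_s: 22.7
eef_pos: [577.2, -12.0, 145.6]
ee_rot: [-0.018, -0.706, -0.019, 0.708]
force: [0.1, -0.6, -2.6]
grip_width: 0.529
```

Call:
step_arm([
  [[0.74, 0.56, 0], 0],
  [[0, 0, 0], 0],
  [[0, 0, 0], 0],
])

```text
time_s: 23.0
eef_pos: [605.8, 9.6, 145.3]
ee_rot: [-0.019, -0.706, -0.019, 0.708]
force: [-1.1, -0.9, -2.9]
grip_width: 0.527
```

Run:
```python
from h import *
import pickle
d=capture("wrist"); st(); cv2.imwrite("pics/w17.png",d["image"]);pickle.dump(d,open("w17.pkl","wb"))
```

```text
t 23.05 tcp [605.6   9.  145.8] yaw_y -87.0 x [-0.003  0.    -1.   ] F [-1.1  0.3 -1.9] w 0.535 q6 [-0.18  0.57  1.37 -0.    1.21  1.34]
```

View pics/w17.png

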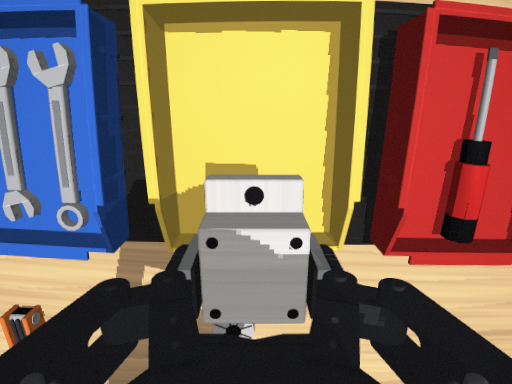

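Run:
```python
from h import *
import pickle
d=pickle.load(open("w17.pkl","rb"))
print("rim back outer",onz(d,[(130,0),(375,0)],58).round(1))
print("floor back L R",onz(d,[(165,30),(340,22)],7).round(1))
print("floor front left",onz(d,[(178,215)],7).round(1),"front wall out L,R",onz(d,[(168,248),(345,246)],38).round(1))
print("rim side at step L R",onz(d,[(150,207),(361,203)],58).round(1))
```

```text
rim back outer [[739.4  97.4  58. ]
 [747.8 -60.6  58. ]]
floor back L R [[732.2  88.7   7. ]
 [745.7 -51.6   7. ]]
floor front left [[574.   79.5   7. ]] front wall out L,R [[555.2  81.2  38. ]
 [565.2 -70.2  38. ]]
rim side at step L R [[598.8  88.3  58. ]
 [610.5 -70.3  58. ]]
```

Call:
step_arm([
  [[0.07, 0, -0.7], 0.003],
  [[0, 0, -0.9], 0],
  [[0, 0, -0.8], 0],
  [[0, 0, -0.3], 0],
  [[0, 0, 0], 0],
])

```text
time_s: 23.55
eef_pos: [608.1, 8.7, 38.2]
ee_rot: [-0.021, -0.706, -0.022, 0.708]
force: [0.2, -0.2, -2.3]
grip_width: 0.525
```

Call:
step_arm([
  [[0, 0, 0], 0],
  [[0, 0, 0], 0],
])

```text
time_s: 23.75
eef_pos: [610.2, 8.8, 41.4]
ee_rot: [0.022, 0.708, 0.022, -0.706]
force: [-0.1, 0.4, -3.3]
grip_width: 0.53
```

Call:
step_arm([
  [[-0.03, 0, -0.2], 0],
  [[0, 0, -0.15], 0],
  [[0, 0, 0], 0],
  [[0, 0, 0], 0],
])

```text
time_s: 24.15
eef_pos: [608.0, 9.2, 25.3]
ee_rot: [-0.022, -0.707, -0.022, 0.707]
force: [0.5, -0.4, -2.3]
grip_width: 0.53
```

Call:
step_arm([
  [[0, 0, -0.05], 0],
  [[0, 0, 0], 0],
])

```text
time_s: 24.35
eef_pos: [608.1, 9.1, 23.4]
ee_rot: [-0.022, -0.707, -0.022, 0.707]
force: [-0.4, -0.0, -2.9]
grip_width: 0.529
```

Call:
step_arm([
  [[0, 0, -0.02], 0],
  [[0, 0, 0], 0],
])

```text
time_s: 24.55
eef_pos: [608.2, 9.1, 23.0]
ee_rot: [0.022, 0.707, 0.022, -0.707]
force: [-2.5, -0.1, 1.0]
grip_width: 0.527
```

Call:
step_arm([
  [[0, 0, 0], 0],
  [[0, 0, 0], 0],
  [[0, 0, 0], 0],
], gripper=-0.45)

```text
time_s: 24.85
eef_pos: [608.2, 9.1, 22.9]
ee_rot: [0.022, 0.707, 0.022, -0.707]
force: [-0.4, 0.8, 0.9]
grip_width: 0.726
```

Call:
step_arm([
  [[0, 0, 0.3], 0],
  [[0, 0, 0.8], 0],
  [[0, 0, 0.9], 0],
  [[0, 0, 0.9], 0],
  [[0, 0, 0], 0],
])

```text
time_s: 25.35
eef_pos: [610.3, 8.8, 145.0]
ee_rot: [0.023, 0.71, 0.021, -0.703]
force: [0.6, -0.2, 0.3]
grip_width: 0.726
```

Run:
```python
from h import *
import pickle
d=capture("wrist"); st(); cv2.imwrite("pics/w18.png",d["image"]);pickle.dump(d,open("w18.pkl","wb"))
t=capture("top");crop(t,90,185,190,265,6,"pics/t18.png")
```

```text
t 25.4 tcp [609.2   9.  141.9] yaw_y -86.4 x [ 0.006 -0.001 -1.   ] F [-0.2 -0.  -0.5] w 0.722 q6 [-0.18  0.58  1.36  0.    1.19  1.33]
```

View pics/w18.png

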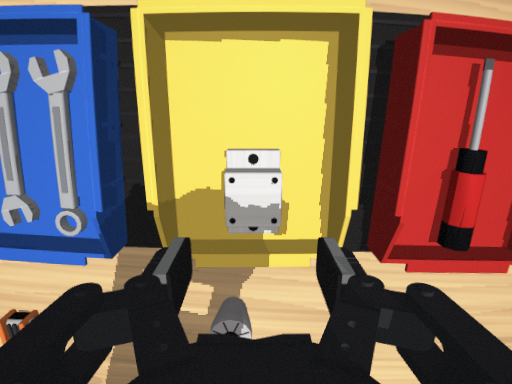

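Call:
step_arm([
  [[-0.43, 0.87, 0], 0],
  [[-0.43, 0.87, 0], 0],
  [[-0.43, 0.87, 0], 0],
  [[-0.43, 0.87, 0], 0],
  [[-0.43, 0.87, 0], 0],
], gripper=-0.15)

```text
time_s: 25.95
eef_pos: [520.6, 184.3, 137.6]
ee_rot: [-0.022, -0.706, -0.022, 0.708]
force: [0.0, -0.6, -0.3]
grip_width: 0.573
```

Call:
step_arm([
  [[-0.43, 0.87, 0], 0],
  [[-0.43, 0.87, 0], 0],
  [[-0.43, 0.87, 0], 0],
  [[-0.43, 0.87, 0], 0],
  [[-0.43, 0.87, 0], 0],
])

```text
time_s: 26.45
eef_pos: [434.6, 358.2, 137.6]
ee_rot: [-0.022, -0.706, -0.022, 0.708]
force: [1.1, -0.2, 0.1]
grip_width: 0.579
```

Call:
step_arm([
  [[0, 0, 0], 0],
  [[0, 0, 0], 0],
])

```text
time_s: 26.65
eef_pos: [435.4, 357.2, 137.7]
ee_rot: [-0.023, -0.706, -0.022, 0.707]
force: [0.2, -1.3, 0.5]
grip_width: 0.576
```

Run:
```python
from h import *
import pickle
d=capture("wrist"); st(); cv2.imwrite("pics/w19.png",d["image"]);pickle.dump(d,open("w19.pkl","wb"))
crop(d,190,130,320,270,4,"pics/w19z.png")
```

```text
t 26.7 tcp [435.9 356.6 137.9] yaw_y -86.4 x [-0.001 -0.001 -1.   ] F [-0.1  0.1  0.1] w 0.575 q6 [ 0.48  0.5   1.52 -0.    1.13  1.99]
```

View pics/w19.png

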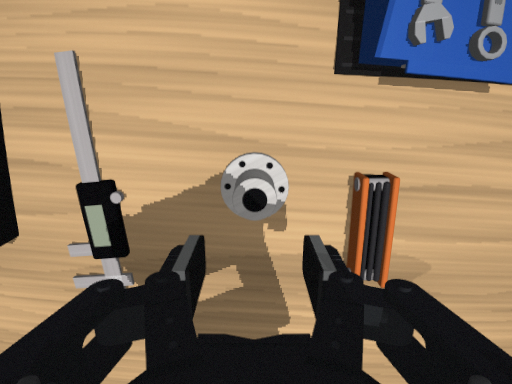

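View pics/w19z.png

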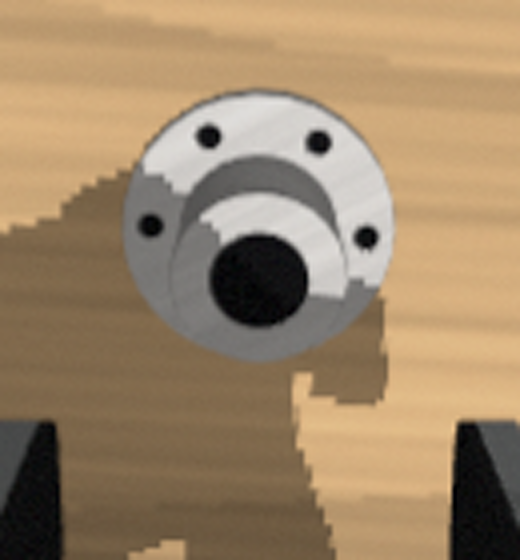

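Run:
```python
from h import *
import pickle
d=pickle.load(open("w19.pkl","rb"))
m=lambda u,v:(190+(u+.5)/4-.5,130+(v+.5)/4-.5)
print("bore top",onz(d,[m(259,280)],46),"flange",onz(d,[m(123,224),m(394,224)],10).mean(0),onz(d,[m(259,90)],10),onz(d,[m(259,280),m(170,280),m(349,280)],46))
print("hex L top edge",onz(d,[(350,280),(357,172)],26), "cal", onz(d,[(130,255)],10))
```

```text
bore top [[437.34366153 357.28157697  46.        ]] flange [438.89089499 357.37901354  10.        ] [[468.06468516 359.14273673  10.        ]] [[437.34366153 357.28157697  46.        ]
 [436.27720267 374.13410746  46.        ]
 [438.41914545 340.23606494  46.        ]]
hex L top edge [[360.32594419 265.32939761  26.        ]
 [459.79978807 275.13514986  26.        ]] cal [[364.07717617 470.08798568  10.        ]]
```

Call:
step_arm([
  [[0.04, 0.01, -0.7], 0],
  [[0, 0, -0.9], 0],
  [[0, 0, -0.7], 0],
  [[0, 0, -0.3], 0],
  [[0, 0, 0], 0],
])

```text
time_s: 27.2
eef_pos: [437.5, 356.4, 33.4]
ee_rot: [-0.022, -0.706, -0.021, 0.708]
force: [-0.7, 0.3, 0.7]
grip_width: 0.573
```

Call:
step_arm([
  [[0, 0, 0], 0],
])

```text
time_s: 27.3
eef_pos: [438.6, 357.4, 35.8]
ee_rot: [0.021, 0.707, 0.022, -0.706]
force: [0.3, 1.0, 0.3]
grip_width: 0.58
```

Call:
step_arm([
  [[-0.02, 0, -0.18], 0],
  [[0, 0, -0.08], 0],
  [[0, 0, 0], 0],
  [[0, 0, 0], 0],
])

```text
time_s: 27.7
eef_pos: [437.0, 357.6, 24.5]
ee_rot: [0.022, 0.707, 0.022, -0.707]
force: [0.1, -0.3, -0.2]
grip_width: 0.574
```

Call:
step_arm([
  [[0, 0, 0], 0],
  [[0, 0, 0], 0],
  [[0, 0, 0], 0],
  [[0, 0, 0], 0],
], gripper=1)

```text
time_s: 28.1
eef_pos: [437.1, 357.7, 24.8]
ee_rot: [0.022, 0.707, 0.022, -0.706]
force: [-1.6, 0.5, 5.5]
grip_width: 0.371
```

Call:
step_arm([
  [[0, 0, 0.2], 0],
  [[0, 0, 0.7], 0],
  [[0, 0, 0.9], 0],
  [[0, 0, 0.8], 0],
  [[0, 0, 0], 0],
])

```text
time_s: 28.6
eef_pos: [438.4, 358.4, 132.7]
ee_rot: [0.021, 0.709, 0.023, -0.704]
force: [0.0, -0.6, -2.5]
grip_width: 0.376
```

Run:
```python
from h import *
import pickle
d=capture("wrist"); st(); cv2.imwrite("pics/w20.png",d["image"])
s=capture("side"); crop(s,140,70,300,190,4,"pics/s20.png")
```

```text
t 28.65 tcp [437.4 357.8 130.1] yaw_y -86.4 x [ 0.003  0.001 -1.   ] F [ 0.1  0.3 -3.7] w 0.369 q6 [ 0.48  0.51  1.52 -0.    1.11  1.99]
```

View pics/w20.png

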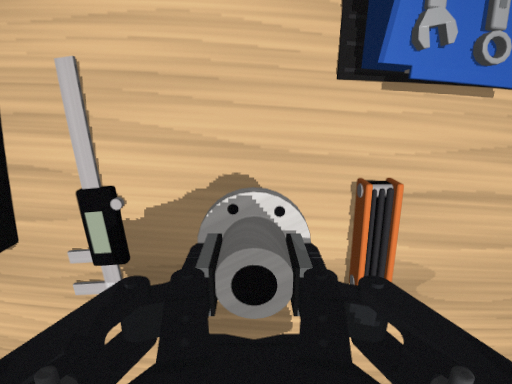

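View pics/s20.png

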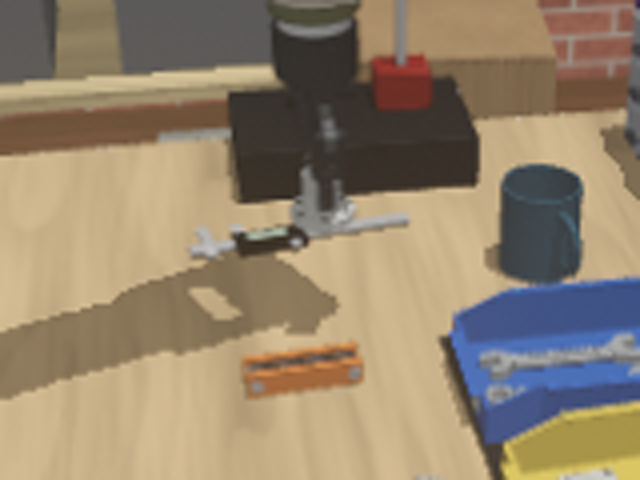

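Call:
step_arm([
  [[0.57, -0.78, 0.5], 0],
  [[0.57, -0.78, 0], 0],
  [[0.57, -0.78, 0], 0],
  [[0.57, -0.78, 0], 0],
  [[0.57, -0.78, 0], 0],
])

```text
time_s: 29.2
eef_pos: [550.9, 200.0, 146.5]
ee_rot: [-0.022, -0.706, -0.022, 0.708]
force: [-0.1, 1.1, -1.5]
grip_width: 0.377
```

Call:
step_arm([
  [[0.57, -0.78, 0], 0],
  [[0.57, -0.78, 0], 0],
  [[0.57, -0.78, 0], 0],
  [[0.57, -0.78, 0], 0],
  [[0.57, -0.78, 0], 0],
])

```text
time_s: 29.7
eef_pos: [664.9, 44.1, 146.2]
ee_rot: [-0.022, -0.706, -0.022, 0.708]
force: [0.4, -0.2, -2.1]
grip_width: 0.374
```

Call:
step_arm([
  [[0.57, -0.78, 0], 0],
  [[0, 0, 0], 0],
  [[0, 0, 0], 0],
])

```text
time_s: 30.0
eef_pos: [687.1, 13.9, 146.0]
ee_rot: [-0.021, -0.705, -0.022, 0.708]
force: [-0.4, -0.3, -1.9]
grip_width: 0.377
```

Run:
```python
from h import *
import pickle
d=capture("wrist"); st(); cv2.imwrite("pics/w21.png",d["image"])
```

```text
t 30.05 tcp [686.9  14.8 146.6] yaw_y -86.4 x [-0.003  0.001 -1.   ] F [-0.1  0.4 -0.6] w 0.369 q6 [-0.15  0.75  1.05  0.    1.34  1.36]
```

View pics/w21.png

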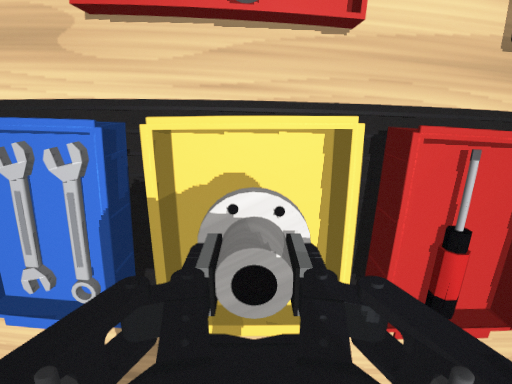

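Call:
step_arm([
  [[0.05, -0.01, -0.7], 0],
  [[0, 0, -0.9], 0],
  [[0, 0, -0.7], 0],
  [[0, 0, -0.2], 0],
  [[0, 0, 0], 0],
])

```text
time_s: 30.55
eef_pos: [688.9, 14.9, 47.5]
ee_rot: [-0.022, -0.706, -0.022, 0.708]
force: [-0.5, 1.2, -1.7]
grip_width: 0.374
```

Call:
step_arm([
  [[0, 0, 0], 0],
  [[0, 0, 0], 0],
])

```text
time_s: 30.75
eef_pos: [690.5, 14.1, 50.3]
ee_rot: [0.022, 0.708, 0.022, -0.706]
force: [0.2, 0.3, -1.6]
grip_width: 0.376
```

Call:
step_arm([
  [[0, 0, -0.25], 0],
  [[0, 0, -0.13], 0],
  [[0, 0, 0], 0],
  [[0, 0, 0], 0],
])

```text
time_s: 31.15
eef_pos: [689.6, 13.9, 32.9]
ee_rot: [-0.022, -0.707, -0.022, 0.707]
force: [0.4, -0.4, -1.7]
grip_width: 0.372
```

Call:
step_arm([
  [[0, 0, -0.05], 0],
  [[0, 0, 0], 0],
])

```text
time_s: 31.35
eef_pos: [689.9, 13.9, 31.9]
ee_rot: [0.022, 0.707, 0.022, -0.707]
force: [-2.2, -0.4, 3.7]
grip_width: 0.375
```

Contact. Release and retreat.

Call:
step_arm([
  [[0, 0, 0], 0],
  [[0, 0, 0], 0],
  [[0, 0, 0], 0],
], gripper=-0.15)

```text
time_s: 31.65
eef_pos: [689.7, 13.9, 31.0]
ee_rot: [-0.022, -0.707, -0.022, 0.707]
force: [-0.3, 0.4, 0.1]
grip_width: 0.575
```

Call:
step_arm([
  [[0, 0, 0.3], 0],
  [[0, 0, 0.8], 0],
  [[0, 0, 0.9], 0],
  [[-0.3, 0, 0.9], 0],
  [[-0.9, 0, 0.3], 0],
])

```text
time_s: 32.15
eef_pos: [643.8, 13.5, 163.8]
ee_rot: [0.022, 0.71, 0.021, -0.704]
force: [1.0, -0.8, -0.4]
grip_width: 0.574
```

Call:
step_arm([
  [[-0.9, 0, 0], 0],
  [[-0.9, 0, 0], 0],
  [[-0.9, 0, 0], 0],
  [[-0.9, 0, 0], 0],
  [[-0.5, 0, 0], 0],
])

```text
time_s: 32.65
eef_pos: [475.6, 14.2, 160.0]
ee_rot: [0.022, 0.707, 0.022, -0.707]
force: [0.7, 0.2, 0.3]
grip_width: 0.575
```

Call:
step_arm([
  [[0, 0, 0], 0],
  [[0, 0, 0], 0],
])

```text
time_s: 32.85
eef_pos: [478.5, 13.8, 160.1]
ee_rot: [0.022, 0.707, 0.022, -0.706]
force: [-0.0, 0.6, 0.3]
grip_width: 0.575
```

Run:
```python
from h import *
import pickle
st();d=capture("wrist"); cv2.imwrite("pics/w22.png",d["image"])
s=capture("side"); crop(s,130,90,390,390,2,"pics/s22.png"); t=capture("top"); crop(t,90,115,410,265,2.4,"pics/t22.png")
st()
```

```text
t 32.85 tcp [478.5  13.8 160.1] yaw_y -86.5 x [ 0.002 -0.    -1.   ] F [-0.   0.6  0.3] w 0.575 q6 [-0.22  0.3   1.75  0.    1.09  1.29]
t 33.0 tcp [478.6  13.8 159.2] yaw_y -86.4 x [ 0.001 -0.    -1.   ] F [-0.1 -1.1  0. ] w 0.579 q6 [-0.22  0.3   1.75  0.    1.09  1.29]
```

View pics/w22.png

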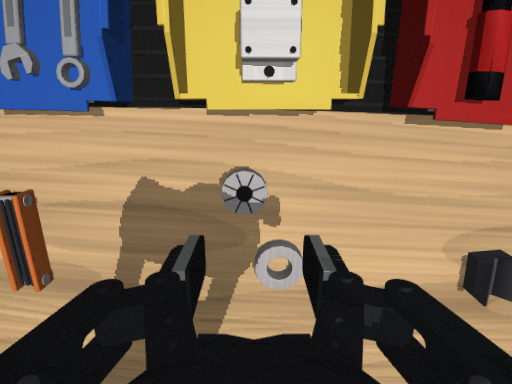

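View pics/s22.png

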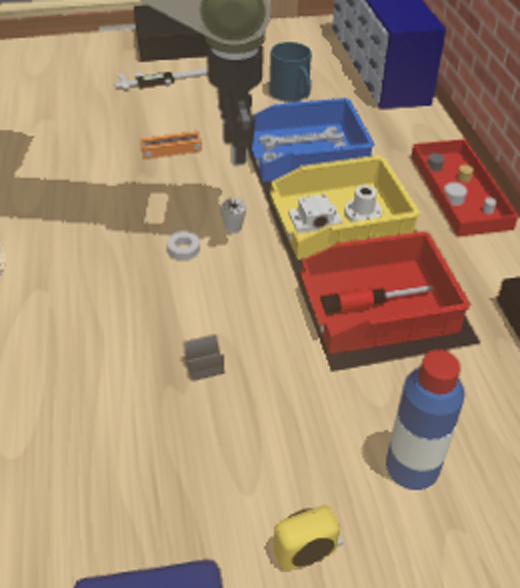

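View pics/t22.png

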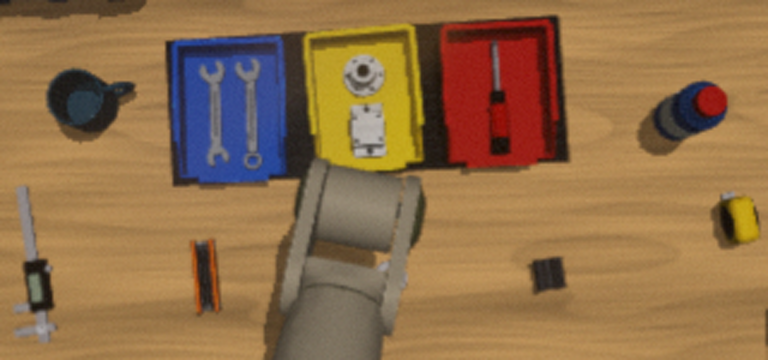

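Both spanners lie flat in blue and the screwdriver is flat in red. In yellow, the block and the hub stand upright next to each other (top view about (367,130) and (364,75)), and the bystanders look unmoved. I'll check the collet's position once more and then hand in.

Run:
```python
from h import *
from rig import ticket
d=capture("wrist"); print("collet",onz(d,[(244,193)],46).round(1),"ring",onz(d,[(278,264)],18).round(1)); st()
print(ticket.finish_job())
```

```text
collet [[479.3  22.5  46. ]] ring [[400.3 -14.6  18. ]]
t 33.05 tcp [478.4  13.9 159.1] yaw_y -86.4 x [ 0. -0. -1.] F [-0.4 -0.   0.6] w 0.576 q6 [-0.22  0.3   1.75  0.    1.09  1.29]
the job is handed in; nothing more can be done
None
```

```bash
python3 - <<'E'
from h import *
import pickle
for n,p in (("w1",(182.2,212.1)),("w7",(411,130))):
    d=pickle.load(open(n+".pkl","rb")); print(n,onz(d,[p],18).round(1))
E
python3 - <<'E'
import cv2
im=cv2.imread("pics/w22.png");cv2.imwrite("pics/r22.png",cv2.resize(im[225:305,230:330],None,fx=5,fy=5))
im=cv2.imread("pics/w7.png");cv2.imwrite("pics/r7.png",cv2.resize(im[85:185,360:460],None,fx=5,fy=5))
E
```

```text
w1 [[394.3 -19.3  18. ]]
w7 [[399.3 -17.   18. ]]
```

View pics/r22.png

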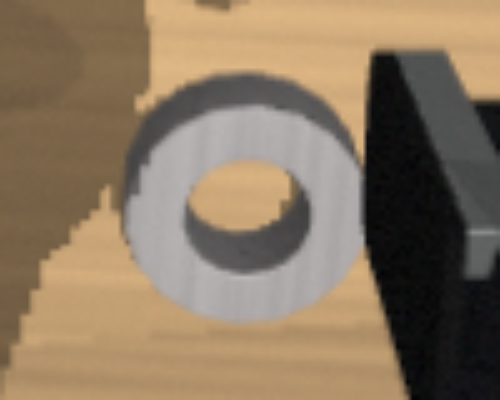

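View pics/r7.png

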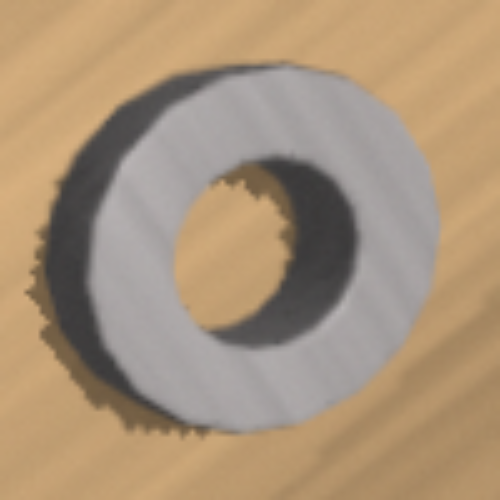

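The job is done and handed in at 33 s of the 72 s allowed. I put both spanners in the blue bin first, then the screwdriver in the red one, then the bearing block and the hub in the yellow one. Each piece was lowered to the floor of its bin before release; the force reading showed contact for every piece except the open spanner, which was let go at the height I calculated for the floor.

- **Final pictures:** Both spanners lie flat and parallel in blue, and the screwdriver lies flat in red. The block and the hub stand upright on their bases in yellow, about 13 mm apart by calculation. The gripper was clear of everything, at 160 mm height.
- **Collet:** I slid the open spanner out from beside it before lifting. Its measured position is unchanged within 1 mm: (478.9, 21.9) before and (479.3, 22.5) after.
- **Ring gauge:** My last reading by eye disagreed with the first by 6–7 mm. In enlarged crops I had picked the bore instead of the middle of its top face, and the rough correction brings it back to about its first place. I did not recompute it exactly, and that check came after I handed in.
- **Other bystanders:** They looked unmoved in the pictures, but I did not measure them.

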